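Unstack the cheeses onto their display boards

TASK

Take the two stacks of cheese apart and lay out the stall's display, each cheese in the middle of its own place: the orange brick on the dark slate, the ash-grey brick on the wooden board (both bricks lying along the length of their boards), the white round on the blue plate, the red round on the yellow tile and the little green button on the copper disc. Set each one down gently, flat and right way up, never dropping it, and let no cheese touch the bare stall top; leave everything released and at rest.

Things in the scene. Friction and masses are not known exactly. Their poses are not given: they have to be found in the camera images.
- orange_brick: brick of orange washed-rind cheese, 100 x 58 x 32 mm. The origin is the centre of its underside, x along its 100 mm length, y across its 58 mm width, z up. At the start it lies on a fixed light-grey plastic tray (135 x 95 x 8 mm) with one stack of round cheese on its middle. About 190 g, rigid, not stuck to anything.
- ash_brick: brick of dark-grey ash-coated cheese, 100 x 58 x 32 mm. The origin is the centre of its underside, x along its 100 mm length, y across its 58 mm width, z up. At the start it lies on a fixed light-grey plastic tray (135 x 95 x 8 mm) with one stack of round cheese on its middle. About 190 g, rigid, not stuck to anything.
- white_round: cream-white round cheese, 54 mm in diameter, 28 mm high. The origin is the centre of its underside, z up along its axis; its yaw means nothing. About 68 g, rigid. At the start it lies on the middle of one of the two bricks (either may carry it), with the green button on top of it.
- red_round: red-waxed round cheese, 54 mm in diameter, 28 mm high. The origin is the centre of its underside, z up along its axis; its yaw means nothing. About 68 g, rigid. At the start it lies on the middle of one of the two bricks (either may carry it).
- green_button: small herb-green round cheese, 36 mm in diameter, 24 mm high. The origin is the centre of its underside, z up along its axis; its yaw means nothing. About 30 g, rigid. At the start it lies on top of the white round cheese, the taller stack, 92 mm high in all.
- slate_board: near-black oblong slate board, 125 x 85 x 8 mm, flat on the stall top. Fixed. The origin is the centre of its underside, z up; its upper face is 8 mm above the origin, x along its 125 mm length. Place of the orange brick.
- wood_board: light wooden oblong board, 125 x 85 x 8 mm, flat on the stall top. Fixed. The origin is the centre of its underside, z up; its upper face is 8 mm above the origin, x along its 125 mm length. Place of the ash-grey brick.
- blue_plate: flat blue round plate without a rim, 92 mm in diameter, 8 mm thick, flat on the stall top. Fixed. The origin is the centre of its underside, z up; its upper face is 8 mm above the origin. Place of the white round cheese.
- yellow_tile: flat yellow square tile, 88 x 88 x 8 mm, flat on the stall top. Fixed. The origin is the centre of its underside, z up; its upper face is 8 mm above the origin. Place of the red round cheese. Loose pots up to 45 mm high stand between the places.
- copper_disc: flat copper disc, 72 mm in diameter, 8 mm thick, flat on the stall top. Fixed. The origin is the centre of its underside, z up; its upper face is 8 mm above the origin. Place of the green button. Places and stacks are at least 0.15 m apart, centre to centre; a loose amber jar, 75 mm high, 60 mm wide, stands among them likewise.
Mind the look-alikes: they are no part of the job. Of the things like the green_button, leave any that is purple; of the rest the smaller one is meant. There is more than one size of the orange_brick; the job needs the larger.

How it is judged:
By the outcome, as a careful person would: the job done as asked, in the order asked, and still so for the second after the job is handed in, with the robot touching nothing.
It also fails if it takes over 128 s, if anything falls off the work surface, if the arm or the gripper's body presses on something with over 40 N, if the wrist force passes 120 N, or if a joint passes its speed limit or range.

ROBOT

A 7-joint arm with a two-finger parallel gripper is mounted at the origin on the work surface. World frame = base frame: x ahead of the robot, y to its left, z up, the work surface at z = 0. Lengths are in m, angles in rad, forces in N, time in s.
With the tool pointing down it reaches from about 0.35 to 0.775 m from the base axis. Payload 3.1 kg.
Tool frame: the origin (TCP) lies midway between the tips of the shut fingers; the grasp point (between the pads) lies 19 mm behind it; x points along the fingers, y is the direction in which the jaws open and shut, and the axes are right-handed (so a half turn about x gives the same grasp; the last joint's range is limited). The gripper opens to 85 mm and grips with 20 to 120 N. Pads are 22 mm wide; open, the fingers measure 114 mm over their backs; the gripper's body (76 mm by 85 mm) begins 54 mm behind the grasp point. The pads swing forward as they close: fully open they stand 13 mm farther back than shut.
Start: joints at [-1.348, 0.311, 0.014, 1.512, -0.004, 1.319, -0.027], TCP at [0.144, 0.531, 0.231] pointing down, gripper open.
Joint ranges: [-2.7, 2.7], [-0.3, 1.91], [-1.27, 1.3], [0.12, 2.57], [-1.44, 4.58], [0.2, 2.03], [-3.05, 3.05]. Speed limits (rad/s): [2.79, 2.79, 3.14, 3.14, 3.14, 3.14, 3.14].

INTERFACE

Orientations are given as [roll, pitch, yaw] about the fixed x, y, z axes, in that order (R = Rz(yaw) Ry(pitch) Rx(roll)).
In Python, from bench import manip gives the robot as it stands. The module is installed in compiled form; this text tells all that it offers.
- The arm moves only by the tool arm_command, never from a script. Its argument "motion" is a list that holds one entry, the list of rows, each a list of 7 numbers: the shift along the world's x, y, z in mm, then the turn, a rotation vector about the world's x, y, z in rad, then the opening, from 0 (shut) to 1 (fully open). In form: [[[x, y, z, ax, ay, az, jaw], ...]]. A call has exactly 10 rows; each row is the pose to reach, as a shift and turn from the pose commanded when the call began; what a row does not reach only later rows make up. A row lasts 1/10 s, in which the tool goes at most 50 mm and 8.59 degrees, less where a joint would pass 70% of its speed; a pose out of reach is approached as far as the arm can. A call with a gripper value outside its range is refused whole. The fingers move at their own pace and stop on an object; the grip force is fixed at half the most. Time passes only in rows, so rows that repeat a pose let the fingers close, or fill a call up. It gives the time, the measured TCP pose, the force and the opening at its end, in the units of the state.
- manip.get_state(): the state, without advancing time (a new reading comes with each control period).
- manip.capture(name): name is "scene" or "top" or "wrist"; returns the picture (384x512x3 uint8, blue, green, red); there is no depth.
- manip.camera_params(name): a dict with "fov_y" (degrees; the focal length in pixels is half the picture's height over the tangent of half this angle, whatever the lens; pixels are square), "cx", "cy" (the principal point, pixels), "T" (4x4, takes a point from camera to world coordinates). Camera axes: x right, y down, z forward; pixel columns grow to the right and rows downward; lengths in m; the calibration is good to about 2 mm. A picture is of the moment at which its call begins: read the wrist's pose just before it. camera_params takes no time and is no camera call; for the wrist camera it gives the pose at the moment of the call.
- manip.hand_in(): hands the job in, once; it reports no verdict.
The state is a dict: "time_s": time; "joints": joint angles; "joint_vel": joint speeds; "joint_efforts": joint torques, N m; "position": TCP position; "orientation": TCP orientation; "ft_force": force on the tool from outside, world axes, zero at the start; "moment": the same for the moment, N m; "grip_width": opening from 0.0 (shut) to 1.0 (fully open).
Only numpy, scipy, OpenCV 4.12 (cv2) and the standard library are available. Lean on these libraries where they do the work, as an engineer would, in place of code of your own. Each camera call takes 0.05 s, during which the arm holds its last target.

## Working session

There is one attempt and no reset: what is moved stays moved. The work goes in short steps, Python scripts to look and compute and a tool call to move; the robot and the scene stay as the last step left them, time stands still between calls to the robot, and variables do not carry over. Pictures are saved under pics/ and viewed, and the job is handed in when it is done.

Besides the shell and the picture viewer there is one more tool, called after "Request:" as name(argument=value, ...), one argument or row to a line, values as JSON. arm_command: Moves the arm, as the interface text tells. Its arguments: {"type":"object","properties":{"motion":{"type":"array"}},"required":["motion"]}

```bash
mkdir -p pics; python3 - <<'E'
from bench import manip
import cv2
print(manip.get_state())
for n in ("scene","top","wrist"):
    p=manip.camera_params(n); print(n,p)
    cv2.imwrite(f"pics/{n}0.png",manip.capture(n))
E
```

```text
{'time_s': 0.0, 'joints': array([-1.34770499,  0.31171893,  0.01397221,  1.51305941, -0.0044149 ,
        1.31921207, -0.02724306]), 'joint_vel': array([ 0.00090402,  0.00019494, -0.00031897,  0.00024101, -0.00153623,
        0.00082468,  0.00084707]), 'joint_efforts': array([-3.51832867e-06, -3.79918456e+01,  1.45975286e-01, -2.30597502e+01,
        1.21433617e-02,  1.33985377e-02, -2.36913303e-05]), 'position': array([0.14372038, 0.53012779, 0.23022378]), 'orientation': array([-1.53857697,  1.56842942, -1.80331948]), 'ft_force': array([ 0.30997726, -0.3742553 ,  0.53564071]), 'moment': array([0.0277277 , 0.02755496, 0.0475047 ]), 'grip_width': 1.0008093369949496}
scene {'fov_y': 54.649487869556204, 'cx': 254.39337414753868, 'cy': 195.7292912931242, 'T': array([[ 0.28171282,  0.60630871, -0.74365828,  1.15604719],
       [ 0.9592953 , -0.19393754,  0.20528214, -0.16889358],
       [-0.01975891, -0.7712185 , -0.63626379,  0.56311607],
       [ 0.        ,  0.        ,  0.        ,  1.        ]])}
top {'fov_y': 56.85007636784902, 'cx': 256.64722328393765, 'cy': 195.36553444747997, 'T': array([[ 0.00927121, -0.99861217,  0.05184373,  0.52046041],
       [-0.99986513, -0.00855504,  0.01401903, -0.01746341],
       [-0.01355605, -0.05196671, -0.99855681,  0.87377515],
       [ 0.        ,  0.        ,  0.        ,  1.        ]])}
wrist {'fov_y': 63.15582056765182, 'cx': 264.96753439618095, 'cy': 186.02483994333485, 'T': array([[ 0.26227629,  0.91213038,  0.31500685,  0.06182696],
       [ 0.96499204, -0.24749333, -0.08681826,  0.55267137],
       [-0.00122748,  0.32674947, -0.94511019,  0.37316362],
       [ 0.        ,  0.        ,  0.        ,  1.        ]])}
```

View pics/top0.png

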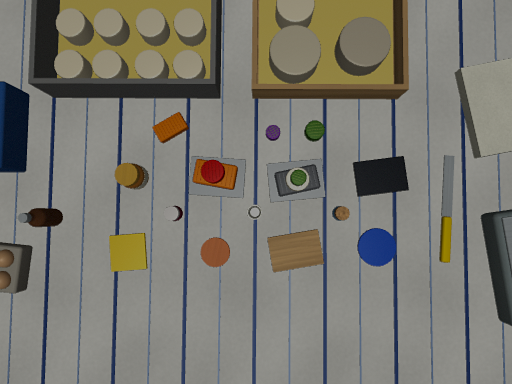

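View pics/scene0.png

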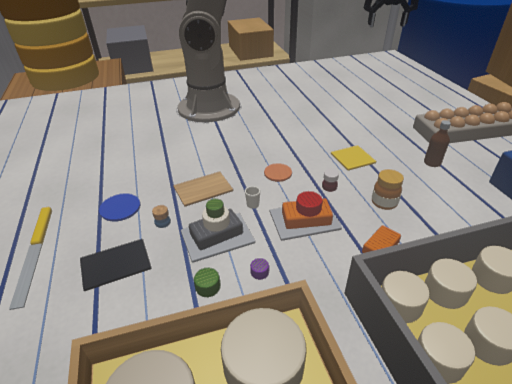

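View pics/wrist0.png

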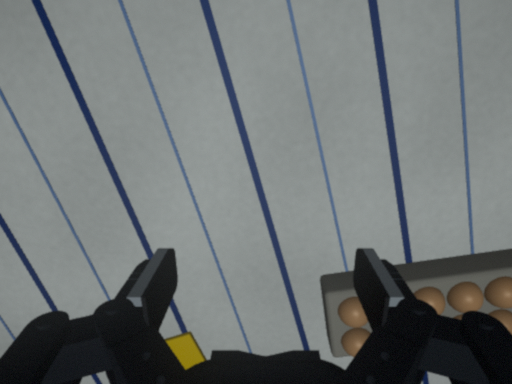

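```bash
cat > h.py <<'E'
import numpy as np, cv2
from scipy.spatial.transform import Rotation as Ro
def proj_inv(P,uv,z,k1=0.0):
    f=192/np.tan(np.radians(P["fov_y"]/2))
    uv=np.asarray(uv,float).reshape(-1,2)
    d=np.c_[(uv[:,0]-P["cx"])/f,(uv[:,1]-P["cy"])/f,np.ones(len(uv))]@P["T"][:3,:3].T
    o=P["T"][:3,3]
    return o+d*((z-o[2])/d[:,2])[:,None]
def project(P,X):
    f=192/np.tan(np.radians(P["fov_y"]/2))
    X=(np.atleast_2d(X)-P["T"][:3,3])@P["T"][:3,:3]
    return np.c_[X[:,0]/X[:,2]*f+P["cx"],X[:,1]/X[:,2]*f+P["cy"]]
def frame(st): return Ro.from_euler("xyz",st["orientation"]).as_matrix()
def seg(img,lo,hi,near):
    hsv=cv2.cvtColor(img,cv2.COLOR_BGR2HSV)
    m=cv2.inRange(hsv,np.array(lo),np.array(hi))
    cs,_=cv2.findContours(m,cv2.RETR_EXTERNAL,cv2.CHAIN_APPROX_NONE)
    best=None
    for c in cs:
        if cv2.contourArea(c)<60: continue
        M=cv2.moments(c);p=np.array([M["m10"],M["m01"]])/M["m00"]
        if np.hypot(*(p-near))<25 and (best is None or cv2.contourArea(c)>cv2.contourArea(best)): best=c
    return best
E
python3 - <<'E'
from h import *
from bench import manip
P=manip.camera_params("top"); I=cv2.imread("pics/top0.png")
hsv=cv2.cvtColor(I,cv2.COLOR_BGR2HSV)
for n,p in dict(slate=(381,176),wood=(295,251),blue=(376,247),yellow=(128,252),copper=(215,252),tray1=(194,162),tray2=(320,190),orange=(230,178),red=(213,170),ash=(310,187),green=(298,177),white=(305,186),bg=(350,300)).items(): print(n,hsv[p[1],p[0]])
cv2.imwrite("pics/topz.png",cv2.resize(I[110:280,100:420],None,fx=2.5,fy=2.5,interpolation=cv2.INTER_CUBIC))
st=manip.get_state(); print(frame(st).round(3))
E
```

```text
slate [105  53  29]
wood [ 17 119 129]
blue [111 201 127]
yellow [ 25 193 156]
copper [ 11 166 135]
tray1 [ 99  14 124]
tray2 [ 90   6 127]
orange [ 14 218 144]
red [  0 227 127]
ash [100  11  72]
green [ 44 133 102]
white [ 28  19 158]
bg [ 30   9 140]
[[-0.     0.262  0.965]
 [-0.002  0.965 -0.262]
 [-1.    -0.002  0.   ]]
```

View pics/topz.png

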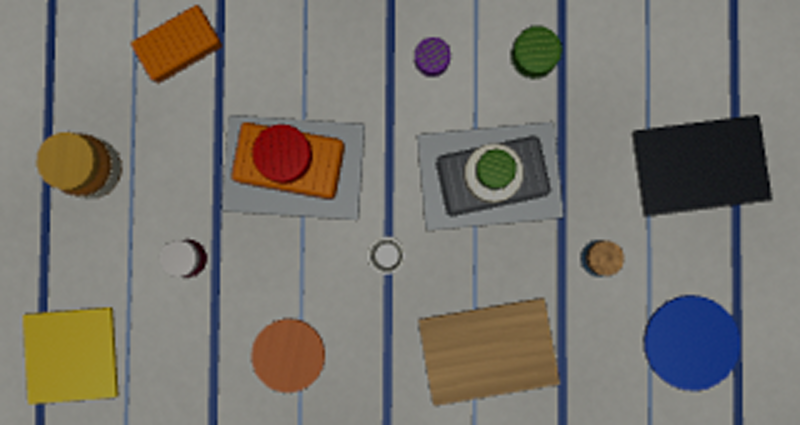

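```bash
python3 - <<'E'
from h import *
from bench import manip
P=manip.camera_params("top"); I=cv2.imread("pics/top0.png"); S=4
I=cv2.resize(I,None,fx=S,fy=S,interpolation=cv2.INTER_CUBIC)
D=dict(slate=((0,0,0),(179,255,70),(381,176),8),wood=((10,60,70),(24,255,255),(295,251),8),blue=((106,150,80),(120,255,255),(376,247),8),
 yellow=((22,110,70),(32,255,255),(128,252),8),copper=((5,90,60),(20,255,255),(215,252),8),
 tray1=((80,8,105),(115,45,160),(218,176),8),tray2=((80,8,105),(115,45,160),(296,180),8),
 orange=((8,120,60),(22,255,255),(215,174),40),orange_s=((8,120,60),(22,255,255),(170,127),32),red=((0,170,90),(6,255,255),(213,172),68),ash=((80,0,30),(140,60,92),(297,181),40),green=((35,70,60),(60,255,255),(298,178),92),greenbig=((35,70,60),(60,255,255),(315,131),24),white=((20,0,135),(60,140,255),(297,179),68))
for n,(lo,hi,nr,z) in D.items():
    hsv=cv2.cvtColor(I,cv2.COLOR_BGR2HSV)
    x,y=nr[0]*S,nr[1]*S;m=cv2.inRange(hsv,np.array(lo),np.array(hi));w=np.zeros_like(m);R={'white':14}.get(n,34)*S;w[y-R:y+R,x-R:x+R]=255;m&=w
    cs,_=cv2.findContours(m,cv2.RETR_EXTERNAL,cv2.CHAIN_APPROX_NONE)
    if not cs: print(n,"none");continue
    c=max(cs,key=cv2.contourArea)[:,0]
    uv=(c+.5)/S-.5
    W=proj_inv(P,uv,z/1000)[:,:2]*1000
    (cx,cy),(a,b),t=cv2.minAreaRect(W.astype(np.float32))
    if a<b:a,b,t=b,a,t+90
    M=cv2.moments(W.astype(np.float32).reshape(-1,1,2));
    print(n,"ctr",round(cx,1),round(cy,1),"size",round(a,1),round(b,1),"ang",round((t+90)%180-90,1),"cent",round(M['m10']/M['m00'],1),round(M['m01']/M['m00'],1),'eqd',round(2*np.sqrt(M['m00']/np.pi),1),"r",round(np.hypot(cx,cy)))
E
```

```text
slate ctr 615.7 -306.5 size 125.8 87.1 ang -82.2 cent 616.0 -306.5 eqd 115.3 r 688
wood ctr 433.2 -99.6 size 124.9 85.3 ang -79.7 cent 433.3 -99.6 eqd 115.1 r 444
blue ctr 444.8 -296.3 size 162.5 91.6 ang 0.4 cent 444.0 -298.7 eqd 92.7 r 534
yellow ctr 425.2 307.6 size 88.6 88.0 ang -84.7 cent 425.1 307.7 eqd 98.4 r 525
copper ctr 427.5 94.9 size 70.5 70.0 ang -44.4 cent 427.5 94.9 eqd 70.5 r 438
tray1 ctr 610.9 92.6 size 133.0 93.6 ang 86.9 cent 613.3 94.5 eqd 118.4 r 618
tray2 ctr 636.9 -121.6 size 83.2 35.2 ang -86.9 cent 644.2 -128.6 eqd 31.5 r 648
orange ctr 614.0 93.8 size 100.8 58.1 ang 80.1 cent 610.2 89.6 eqd 64.5 r 621
orange_s ctr 726.5 204.4 size 76.5 48.8 ang -59.5 cent 726.7 204.5 eqd 67.0 r 755
red ctr 618.1 96.8 size 51.9 51.5 ang -28.1 cent 617.9 97.1 eqd 50.7 r 626
ash ctr 601.3 -100.2 size 102.3 60.4 ang -77.4 cent 599.4 -99.7 eqd 63.2 r 610
green ctr 602.7 -98.1 size 34.1 33.5 ang 40.3 cent 602.7 -98.1 eqd 33.8 r 611
greenbig ctr 725.8 -144.5 size 44.6 44.0 ang 0.3 cent 725.7 -144.6 eqd 44.0 r 740
white ctr 601.3 -98.0 size 51.4 50.6 ang -2.6 cent 601.4 -98.3 eqd 50.6 r 609
```

```bash
python3 - <<'E'
from h import *
from bench import manip
P=manip.camera_params("top"); I=cv2.imread("pics/top0.png"); S=4
J=cv2.resize(I,None,fx=S,fy=S,interpolation=cv2.INTER_CUBIC)
m=cv2.inRange(cv2.cvtColor(J,cv2.COLOR_BGR2HSV),np.array((106,150,80)),np.array((120,255,255)))
m=cv2.morphologyEx(m,cv2.MORPH_OPEN,np.ones((45,45)))
cs,_=cv2.findContours(m[800:1200,1400:1640],cv2.RETR_EXTERNAL,cv2.CHAIN_APPROX_NONE)
c=max(cs,key=cv2.contourArea)[:,0]+[1400,800]
W=proj_inv(P,(c+.5)/S-.5,.008)*1000
print(cv2.minEnclosingCircle(W[:,:2].astype(np.float32)),W[:,:2].min(0),W[:,:2].max(0))
sc=cv2.imread("pics/scene0.png");Q=manip.camera_params("scene")
def box(x,y,z,a,b,t):
    t=np.radians(t);R=np.array([[np.cos(t),-np.sin(t)],[np.sin(t),np.cos(t)]])
    q=np.array([[a,b],[-a,b],[-a,-b],[a,-b]])/2@R.T+[x,y];return np.c_[q,np.full(4,z)]/1000
def circ(x,y,z,d):
    t=np.linspace(0,6.28,60);return np.c_[x+d/2*np.cos(t),y+d/2*np.sin(t),np.full(60,z)]/1000
L=[box(616,-306.5,8,125,85,-82.2),box(433.2,-99.6,8,125,85,-79.7),box(425.2,307.6,8,88,88,-84.7),circ(444.5,-298,8,92),circ(427.5,95,8,72),box(614,93.8,40,100,58,80.1),box(601.3,-100.2,40,100,58,-77.4),circ(618,97,68,54),circ(602.7,-98,92,36),circ(601.3,-98,68,54)]
K=2;sc=cv2.resize(sc,None,fx=K,fy=K)
for l in L: cv2.polylines(sc,[((project(Q,l)+.5)*K).astype(int)],True,(255,0,255),1)
cv2.imwrite("pics/ov.png",sc[280:640,130:800])
E
```

```text
((443.6315002441406, -298.0392150878906), 47.8212890625) [ 401.28647701 -341.98636165] [ 486.78435836 -252.83537277]
```

View pics/ov.png

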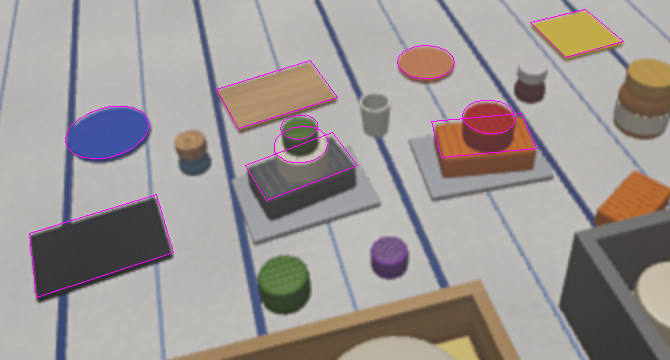

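```bash
cat > go.py <<'E'
import sys
from h import *
from bench import manip
def rel(x,y,z,yaw):
    st=manip.get_state();R=frame(st);p=st["position"]*1000
    a=np.radians(yaw);j=np.array([np.cos(a),np.sin(a),0])
    if j@R[:,1]<0:j=-j
    X=np.array([0,0,-1.]);T=np.c_[X,j,np.cross(X,j)]
    print("t",round(st["time_s"],2),"pos",p.round(1),"jawdir",round(np.degrees(np.arctan2(R[1,1],R[0,1])),1),"tilt",R[:,0].round(3),"grip",round(st["grip_width"],3),"f",st["ft_force"].round(1))
    d=np.array([x,y,z])-p; print("shift",d.round(1),"dist",np.linalg.norm(d).round(0),"rotvec",Ro.from_matrix(T@R.T).as_rotvec().round(4))
if len(sys.argv)>4: rel(*map(float,sys.argv[1:5]))
E
python3 go.py 603 -98 200 12
```

```text
t 0.15 pos [143.8 530.3 230.5] jawdir 74.8 tilt [-0.    -0.002 -1.   ] grip 0.996 f [-0.4  0.5 -0.8]
shift [ 459.2 -628.3  -30.5] dist 779.0 rotvec [ 0.0013 -0.0013 -1.0966]
```

Request:
arm_command(
  motion=[
    [[28,-38,0,0,0,-0.06,1],[56,-76,0,0,0,-0.13,1],[84,-115,0,0,0,-0.2,1],[112,-154,0,0,0,-0.27,1],[140,-192,0,0,0,-0.34,1],[168,-230,0,0,0,-0.41,1],[196,-268,0,0,0,-0.48,1],[224,-306,0,0,0,-0.55,1],[252,-345,0,0,0,-0.62,1],[280,-384,0,0,0,-0.69,1]],
  ],
)

```text
time_s: 1.15
position: [0.4245, 0.1452, 0.2313]
orientation: [2.216, 1.57, 1.259]
ft_force: [1.4, 1.2, -0.3]
grip_width: 1.002
```

Request:
arm_command(
  motion=[
    [[28,-38,0,0,0,-0.06,1],[56,-76,0,0,0,-0.13,1],[84,-115,0,0,0,-0.2,1],[112,-154,0,0,0,-0.27,1],[140,-192,-5,0,0,-0.34,1],[168,-230,-15,0,0,-0.4,1],[179,-244,-30,0,0,-0.407,1],[179,-244,-30,0,0,-0.407,1],[179,-244,-30,0,0,-0.407,1],[179,-244,-30,0,0,-0.407,1]],
  ],
)

```text
time_s: 2.15
position: [0.6029, -0.0951, 0.2018]
orientation: [2.654, 1.569, 1.295]
ft_force: [0.0, 0.2, 0.4]
grip_width: 0.999
```

```bash
python3 go.py 603 -98 200 12; python3 -c "
from bench import manip;import cv2,pickle
P=manip.camera_params('wrist');I=manip.capture('wrist');cv2.imwrite('pics/w1.png',I);pickle.dump(P,open('w1.pkl','wb'))"
```

```text
t 2.15 pos [602.9 -95.1 201.8] jawdir 12.1 tilt [ 0.     0.002 -1.   ] grip 0.999 f [0.  0.2 0.4]
shift [ 0.1 -2.9 -1.8] dist 3.0 rotvec [-0.0016  0.0005 -0.0023]
```

View pics/w1.png

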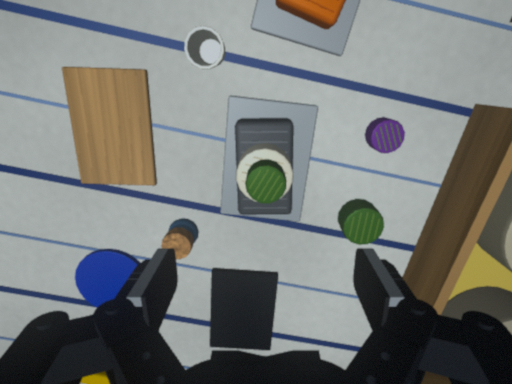

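```bash
cat > wm.py <<'E'
from h import *
import pickle,sys
D=dict(slate=((0,0,0),(179,255,50),8,20),wood=((10,60,70),(24,255,255),8,20),blue=((106,150,80),(120,255,255),8,60),
 yellow=((22,110,70),(32,255,255),8,20),copper=((5,90,60),(20,255,255),8,20),
 orange=((8,120,60),(22,255,255),40,20),red=((0,170,60),(7,255,255),68,8),ash=((75,0,30),(150,70,92),40,8),green=((35,70,50),(60,255,255),92,8),white=((20,0,135),(60,140,255),68,8))
def meas(I,P,n,near,z=None,R=70,S=3):
    lo,hi,z0,k=D[n]; z=z0 if z is None else z
    J=cv2.resize(I,None,fx=S,fy=S,interpolation=cv2.INTER_CUBIC)
    m=cv2.inRange(cv2.cvtColor(J,cv2.COLOR_BGR2HSV),np.array(lo),np.array(hi))
    w=np.zeros_like(m);cv2.circle(w,(near[0]*S,near[1]*S),R*S,255,-1);m&=w
    m=cv2.morphologyEx(m,cv2.MORPH_OPEN,np.ones((k,k)))
    cs,_=cv2.findContours(m,cv2.RETR_EXTERNAL,cv2.CHAIN_APPROX_NONE)
    c=max(cs,key=cv2.contourArea)[:,0]
    W=proj_inv(P,(c+.5)/S-.5,z/1000)[:,:2]*1000
    (cx,cy),(a,b),t=cv2.minAreaRect(W.astype(np.float32))
    if a<b:a,b,t=b,a,t+90
    M=cv2.moments(W.astype(np.float32).reshape(-1,1,2))
    print(n,"ctr",round(cx,1),round(cy,1),"size",round(a,1),round(b,1),"ang",round((t+90)%180-90,1),"cent",round(M['m10']/M['m00'],1),round(M['m01']/M['m00'],1),'eqd',round(2*np.sqrt(M['m00']/np.pi),1))
E
python3 - <<'E'
from wm import *
I=cv2.imread("pics/w1.png");P=pickle.load(open("w1.pkl","rb"))
print(P["T"][:3,3])
for a in [("green",(266,182),None,30),("white",(265,177),None,40),("ash",(264,165),None,60),("wood",(110,125)),("slate",(243,308)),("blue",(107,276))]: meas(I,P,*a)
for q in [(266,182)]: print(proj_inv(P,[q],.092))
cv2.imwrite("pics/w1z.png",cv2.resize(I[80:230,200:340],None,fx=4,fy=4,interpolation=cv2.INTER_CUBIC))
E
```

```text
[ 0.58459214 -0.0126928   0.34483094]
green ctr 603.0 -95.0 size 35.5 35.3 ang 70.8 cent 602.9 -94.8 eqd 35.3
white ctr 600.6 -92.2 size 52.8 43.1 ang 21.7 cent 597.9 -88.1 eqd 31.7
ash ctr 596.3 -68.5 size 56.5 42.2 ang 12.1 cent 600.4 -60.7 eqd 35.5
wood ctr 435.1 -97.5 size 123.7 84.9 ang -79.7 cent 435.0 -97.4 eqd 114.6
slate ctr 616.6 -302.8 size 125.2 81.7 ang -82.0 cent 616.7 -302.9 eqd 113.0
blue ctr 434.4 -289.0 size 81.5 64.7 ang -85.9 cent 433.6 -287.2 eqd 71.6
[[ 0.603091   -0.09379833  0.092     ]]
```

View pics/w1z.png

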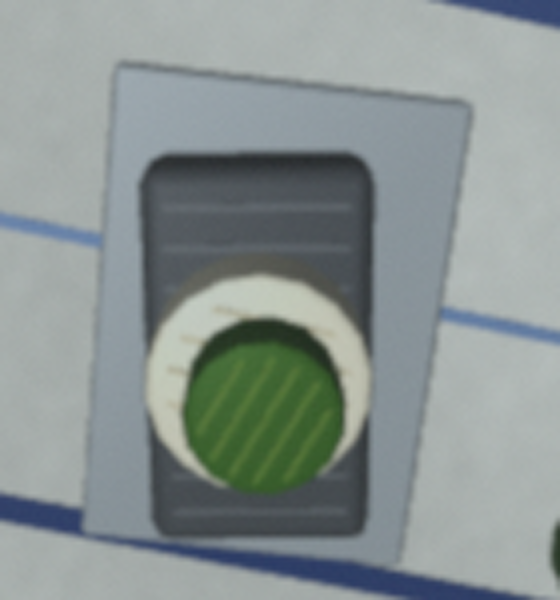

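```bash
python3 go.py 603.5 -96.5 69 12
```

```text
t 2.2 pos [603.1 -95.  202.2] jawdir 12.1 tilt [ 0.001  0.001 -1.   ] grip 1.007 f [-0.2  1.  -0. ]
shift [   0.4   -1.5 -133.2] dist 133.0 rotvec [-0.0015  0.0012 -0.0026]
```

Request:
arm_command(
  motion=[
    [[0,-1,-35,0,0,0,1],[0,-1.5,-70,0,0,0,1],[0,-1.5,-100,0,0,0,1],[0,-1.5,-120,0,0,0,1],[0,-1.5,-133,0,0,0,1],[0,-1.5,-133,0,0,0,1],[0,-1.5,-133,0,0,0,0.6],[0,-1.5,-133,0,0,0,0.3],[0,-1.5,-133,0,0,0,0.1],[0,-1.5,-133,0,0,0,0.1]],
  ],
)

```text
time_s: 3.2
position: [0.6041, -0.099, 0.07]
orientation: [1.249, 1.568, -0.112]
ft_force: [0.1, 0.3, -0.8]
grip_width: 0.397
```

```bash
python3 go.py 603.5 -96.5 69 12; python3 -c "
from bench import manip;import cv2,pickle
I=manip.capture('wrist');cv2.imwrite('pics/w2.png',I)"
```

```text
t 3.2 pos [604.1 -99.   70. ] jawdir 12.0 tilt [ 0.003 -0.    -1.   ] grip 0.397 f [ 0.1  0.3 -0.8]
shift [-0.6  2.5 -1. ] dist 3.0 rotvec [0.0004 0.0032 0.0003]
```

View pics/w2.png

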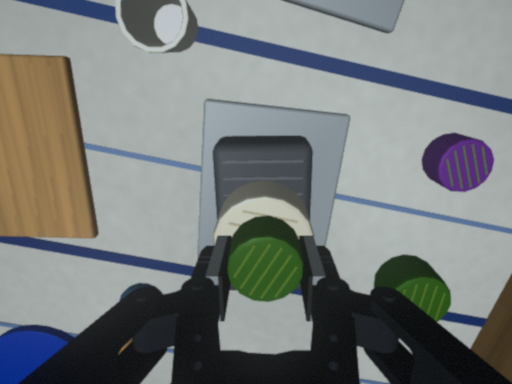

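Request:
arm_command(
  motion=[
    [[0,0,5,0,0,0,0.1],[0,0,15,0,0,0,0.1],[0,0,40,0,0,0,0.1],[0,0,75,0,0,0,0.1],[0,0,110,0,0,0,0.1],[-10,12,120,0,0,0,0.1],[-30,33,120,0,0,0,0.1],[-58,63,120,0,0,0,0.1],[-86,94,120,0,0,0,0.1],[-112,124,120,0,0,0,0.1]],
  ],
)

```text
time_s: 4.25
position: [0.4895, 0.0263, 0.1887]
orientation: [2.831, 1.57, 1.469]
ft_force: [0.1, 0.6, 0.9]
grip_width: 0.396
```

Request:
arm_command(
  motion=[
    [[-25,28,0,0,0,0,0.1],[-45,50,0,0,0,0,0.1],[-58,63,0,0,0,0,0.1],[-64,68,-10,0,0,0,0.1],[-64,69,-30,0,0,0,0.1],[-64,69,-60,0,0,0,0.1],[-64,69,-90,0,0,0,0.1],[-64,69,-120,0,0,0,0.1],[-64,69,-145,0,0,0,0.1],[-64,69,-150,0,0,0,0.1]],
  ],
)

```text
time_s: 5.25
position: [0.4245, 0.0924, 0.0356]
orientation: [-1.253, 1.564, -2.617]
ft_force: [-0.7, 0.2, -0.8]
grip_width: 0.4
```

```bash
python3 go.py 428.5 94 10 12; python3 -c "
from bench import manip;import cv2,pickle
P=manip.camera_params('wrist');I=manip.capture('wrist');cv2.imwrite('pics/w3.png',I);pickle.dump(P,open('w3.pkl','wb'))"
```

```text
t 5.25 pos [424.5  92.4  35.6] jawdir 11.9 tilt [-0.006 -0.003 -1.   ] grip 0.4 f [-0.7  0.2 -0.8]
shift [  4.    1.6 -25.6] dist 26.0 rotvec [ 0.0033 -0.0058  0.0025]
```

View pics/w3.png

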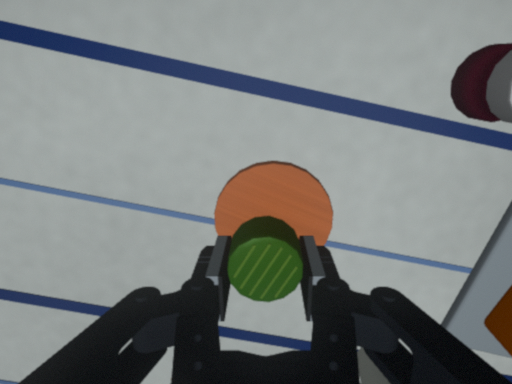

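```bash
python3 - <<'E'
from wm import *
I=cv2.imread("pics/w3.png");P=pickle.load(open("w3.pkl","rb"))
m=cv2.inRange(cv2.cvtColor(I,cv2.COLOR_BGR2HSV),np.array((5,90,60)),np.array((20,255,255)));m[:, 350:]=0
cs,_=cv2.findContours(m,cv2.RETR_EXTERNAL,cv2.CHAIN_APPROX_NONE);c=max(cs,key=cv2.contourArea)[:,0]
c=c[c[:,1]<212]
W=proj_inv(P,c,.008)[:,:2]*1000
A=np.c_[2*W,np.ones(len(W))];s=np.linalg.lstsq(A,(W**2).sum(1),rcond=None)[0];print(s[:2],np.sqrt(s[2]+s[0]**2+s[1]**2))
# button top circle z = 35.6-10+ 32
m=cv2.inRange(cv2.cvtColor(I,cv2.COLOR_BGR2HSV),np.array((35,70,85)),np.array((60,255,255)))
cs,_=cv2.findContours(m,cv2.RETR_EXTERNAL,cv2.CHAIN_APPROX_NONE);c=max(cs,key=cv2.contourArea)[:,0]
W=proj_inv(P,c,.0576)[:,:2]*1000;print(cv2.minEnclosingCircle(W.astype(np.float32)))
E
```

```text
[427.44536578  98.67297967] 34.524750690496795
((422.5868225097656, 94.93230438232422), 16.640743255615234)
```

Request:
arm_command(
  motion=[
    [[4.5,3,0,0.003,-0.006,0,0.1],[4.5,3,-8,0.003,-0.006,0,0.1],[4.5,3,-14,0.003,-0.006,0,0.1],[4.5,3,-18,0.003,-0.006,0,0.1],[4.5,3,-20,0.003,-0.006,0,0.1],[4.5,3,-22,0.003,-0.006,0,0.1],[4.5,3,-23,0.003,-0.006,0,0.1],[4.5,3,-23.5,0.003,-0.006,0,0.1],[4.5,3,-24,0.003,-0.006,0,0.1],[4.5,3,-24,0.003,-0.006,0,0.1]],
  ],
)

```text
time_s: 6.3
position: [0.4315, 0.0974, 0.0143]
orientation: [1.819, 1.564, 0.458]
ft_force: [0.6, 0.2, -1.0]
grip_width: 0.396
```

```bash
python3 go.py 428.5 96 10 12
```

```text
t 6.3 pos [431.5  97.4  14.3] jawdir 12.0 tilt [ 0.006  0.003 -1.   ] grip 0.396 f [ 0.6  0.2 -1. ]
shift [-3.  -1.4 -4.3] dist 5.0 rotvec [-0.003   0.0061  0.0003]
```

Request:
arm_command(
  motion=[
    [[-2,-1,0,-0.002,0.004,0,0.1],[-2,-1,-0.5,-0.002,0.004,0,0.1],[-2,-1,-1,-0.002,0.004,0,0.1],[-2,-1,-1.5,-0.002,0.004,0,0.1],[-2,-1,-2,-0.002,0.004,0,0.1],[-2,-1,-2.5,-0.002,0.004,0,0.1],[-2,-1,-3,-0.002,0.004,0,0.1],[-2,-1,-3,-0.002,0.004,0,0.1],[-2,-1,-3,-0.002,0.004,0,0.1],[-2,-1,-3,-0.002,0.004,0,0.1]],
  ],
)

```text
time_s: 7.3
position: [0.4294, 0.0964, 0.0113]
orientation: [1.815, 1.568, 0.453]
ft_force: [-0.0, -0.1, 0.2]
grip_width: 0.399
```

```bash
python3 go.py 428.5 96 10 12
```

```text
t 7.3 pos [429.4  96.4  11.3] jawdir 12.0 tilt [ 0.002  0.001 -1.   ] grip 0.399 f [-0.  -0.1  0.2]
shift [-0.9 -0.4 -1.3] dist 2.0 rotvec [-0.001   0.0021  0.0004]
```

Request:
arm_command(
  motion=[
    [[-0.5,0,-0.3,0,0,0,0.1],[-0.5,0,-0.6,0,0,0,0.1],[-0.5,0,-0.8,0,0,0,0.1],[-0.5,0,-1,0,0,0,0.1],[-0.5,0,-1.2,0,0,0,0.1],[-0.5,0,-1.4,0,0,0,0.1],[-0.5,0,-1.5,0,0,0,0.1],[-0.5,0,-1.5,0,0,0,0.1],[-0.5,0,-1.5,0,0,0,0.1],[-0.5,0,-1.5,0,0,0,0.1]],
  ],
)

```text
time_s: 8.3
position: [0.4289, 0.0964, 0.0098]
orientation: [1.814, 1.569, 0.453]
ft_force: [-0.9, -0.7, 1.2]
grip_width: 0.4
```

```bash
python3 go.py 428.5 96 10 12; python3 -c "
from bench import manip;import cv2,pickle
I=manip.capture('wrist');cv2.imwrite('pics/w4.png',I[100:330,150:400])"
```

```text
t 8.3 pos [428.9  96.4   9.8] jawdir 12.0 tilt [ 0.002  0.001 -1.   ] grip 0.4 f [-0.9 -0.7  1.2]
shift [-0.4 -0.4  0.2] dist 1.0 rotvec [-0.001   0.002   0.0004]
```

View pics/w4.png

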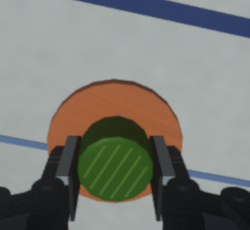

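Request:
arm_command(
  motion=[
    [[0,0,-0.2,0,0,0,0.1],[0,0,-0.4,0,0,0,0.1],[0,0,-0.6,0,0,0,0.1],[0,0,-0.8,0,0,0,0.1],[0,0,-0.8,0,0,0,0.1],[0,0,-0.8,0,0,0,0.1],[0,0,-0.8,0,0,0,0.1],[0,0,-0.8,0,0,0,0.1],[0,0,-0.8,0,0,0,0.1],[0,0,-0.8,0,0,0,0.1]],
  ],
)

```text
time_s: 9.35
position: [0.4289, 0.0964, 0.0098]
orientation: [2.126, 1.568, 0.765]
ft_force: [-3.3, -0.8, 9.0]
grip_width: 0.403
```

Request:
arm_command(
  motion=[
    [[0,0,0.6,0,0,0,0.1],[0,0,0.6,0,0,0,0.45],[0,0,0.6,0,0,0,0.6],[0,0,0.6,0,0,0,0.8],[0,0,0.6,0,0,0,0.9],[0,0,10,0,0,0,0.9],[0,0,40,0,0,0,0.9],[0,0,80,0,0,0,0.9],[0,0,120,0,0,0,1],[0,0,160,0,0,0,1]],
  ],
)

```text
time_s: 10.35
position: [0.4287, 0.0959, 0.1711]
orientation: [1.776, 1.568, 0.413]
ft_force: [0.7, 0.6, 0.5]
grip_width: 1.001
```

```bash
python3 go.py 602.5 -97 200 12; python3 -c "
from bench import manip;import cv2,pickle
I=manip.capture('wrist');cv2.imwrite('pics/w5.png',I);P=manip.camera_params('wrist')
pickle.dump(P,open('w5.pkl','wb'))
from wm import *
meas(I,P,'copper',(266,182),8,70); meas(I,P,'green',(266,182),32,60)
T=manip.capture('top');cv2.imwrite('pics/t5.png',T);Q=manip.camera_params('top')
meas(T,Q,'copper',(215,252),8,25); meas(T,Q,'green',(215,252),32,25)
meas(T,Q,'white',(297,179),68,14)"
```

```text
t 10.35 pos [428.7  95.9 171.1] jawdir 11.9 tilt [ 0.002  0.001 -1.   ] grip 1.001 f [0.7 0.6 0.5]
shift [ 173.8 -192.9   28.9] dist 261.0 rotvec [-0.0011  0.0025  0.001 ]
copper ctr 435.6 97.5 size 71.8 71.5 ang -78.3 cent 435.5 97.4 eqd 71.7
green ctr 435.0 99.6 size 34.8 34.3 ang -78.3 cent 435.0 99.7 eqd 34.8
copper ctr 438.6 81.1 size 67.0 35.0 ang 40.9 cent 438.5 80.1 eqd 39.5
green ctr 428.0 94.4 size 33.3 29.8 ang 36.9 cent 427.5 94.8 eqd 31.8
white ctr 600.4 -98.8 size 50.8 50.3 ang -89.7 cent 600.6 -99.0 eqd 50.9
```

View pics/w5.png

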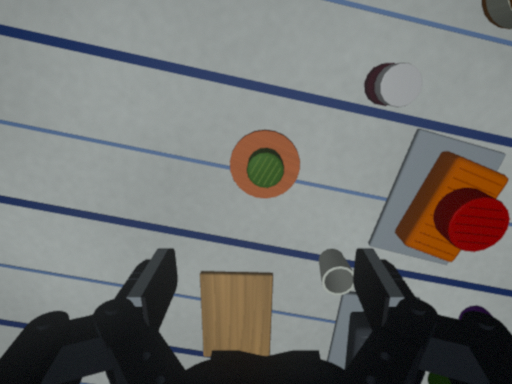

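Request:
arm_command(
  motion=[
    [[25,-28,0,0,0,0,1],[55,-61,0,0,0,0,1],[85,-95,0,0,0,0,1],[115,-128,0,0,0,0,1],[145,-160,0,0,0,0,1],[163,-181,0,0,0,0,1],[171,-190,-5,0,0,0,1],[173,-193,-30,0,0,0,1],[173,-193,-60,0,0,0,1],[173,-193,-85,0,0,0,1]],
  ],
)

```text
time_s: 11.45
position: [0.6006, -0.0952, 0.0819]
orientation: [3.116, 1.568, 1.755]
ft_force: [-0.2, 1.0, -0.7]
grip_width: 1.002
```

```bash
python3 go.py 602 -97 40 12; python3 -c "
from bench import manip;import cv2,pickle
I=manip.capture('wrist');cv2.imwrite('pics/w6.png',I)"
```

```text
t 11.45 pos [600.6 -95.2  81.9] jawdir 12.0 tilt [-0.     0.003 -1.   ] grip 1.002 f [-0.2  1.  -0.7]
shift [  1.4  -1.8 -41.9] dist 42.0 rotvec [-0.0026 -0.0005 -0.0002]
```

View pics/w6.png

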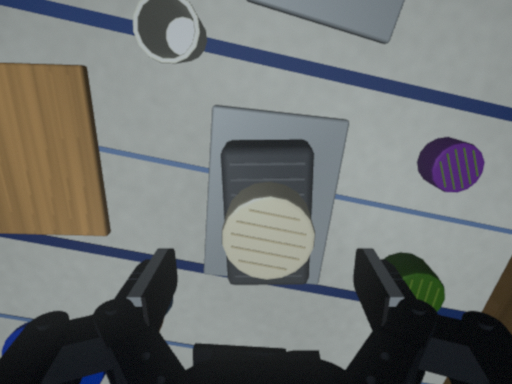

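Request:
arm_command(
  motion=[
    [[1,-1.5,-20,0,0,0,1],[1,-1.5,-34,0,0,0,1],[1,-1.5,-40,0,0,0,1],[1,-1.5,-42,0,0,0,1],[1,-1.5,-42,0,0,0,0.8],[1,-1.5,-42,0,0,0,0.6],[1,-1.5,-42,0,0,0,0.4],[1,-1.5,-42,0,0,0,0.3],[1,-1.5,-42,0,0,0,0.3],[1,-1.5,-42,0,0,0,0.3]],
  ],
)

```text
time_s: 12.5
position: [0.6042, -0.0985, 0.0435]
orientation: [1.471, 1.566, 0.11]
ft_force: [0.6, -0.2, 5.5]
grip_width: 0.613
```

```bash
python3 go.py 445 -296.5 140 12; python3 -c "
from bench import manip;import cv2,pickle
I=manip.capture('wrist');cv2.imwrite('pics/w7.png',I)"
```

```text
t 12.5 pos [604.2 -98.5  43.5] jawdir 12.0 tilt [ 0.005  0.001 -1.   ] grip 0.613 f [ 0.6 -0.2  5.5]
shift [-159.2 -198.    96.5] dist 272.0 rotvec [-0.0005  0.0049  0.0004]
```

View pics/w7.png

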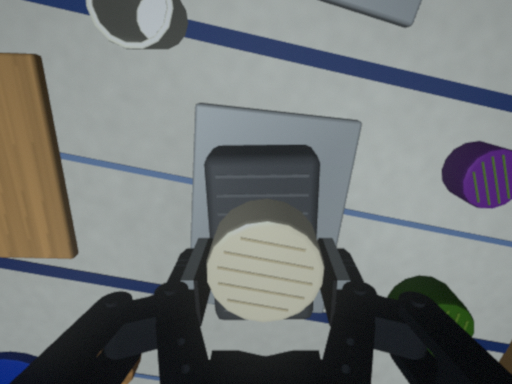

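Request:
arm_command(
  motion=[
    [[0,0,3,0,0,0,0.3],[0,0,12,0,0,0,0.3],[0,0,35,0,0,0,0.3],[0,0,70,0,0,0,0.3],[-8,-10,95,0,0,0,0.3],[-27,-34,100,0,0,0,0.3],[-54,-67,100,0,0,0,0.3],[-82,-102,100,0,0,0,0.3],[-108,-134,100,0,0,0,0.3],[-132,-164,100,0,0,0,0.3]],
  ],
)

```text
time_s: 13.55
position: [0.469, -0.2636, 0.1423]
orientation: [1.917, 1.569, 0.554]
ft_force: [1.1, -0.7, -1.4]
grip_width: 0.615
```

```bash
python3 go.py 445 -298 11.5 12
```

```text
t 13.55 pos [ 469.  -263.6  142.3] jawdir 11.9 tilt [ 0.002  0.001 -1.   ] grip 0.615 f [ 1.1 -0.7 -1.4]
shift [ -24.   -34.4 -130.8] dist 137.0 rotvec [-0.0011  0.0018  0.0015]
```

Request:
arm_command(
  motion=[
    [[-14,-20,0,0,0,0,0.3],[-22,-31,-5,0,0,0,0.3],[-24,-34,-25,0,0,0,0.3],[-24,-34,-50,0,0,0,0.3],[-24,-34,-75,0,0,0,0.3],[-24,-34,-95,0,0,0,0.3],[-24,-34,-105,0,0,0,0.3],[-24,-34,-110,0,0,0,0.3],[-24,-34,-112,0,0,0,0.3],[-24,-34,-112,0,0,0,0.3]],
  ],
)

```text
time_s: 14.55
position: [0.4475, -0.2964, 0.0305]
orientation: [1.51, 1.568, 0.148]
ft_force: [0.5, -0.5, 0.6]
grip_width: 0.612
```

```bash
python3 go.py 445 -298 11.5 12;  python3 -c "
from bench import manip;import cv2,pickle
I=manip.capture('wrist');cv2.imwrite('pics/w8.png',I);P=manip.camera_params('wrist')
pickle.dump(P,open('w8.pkl','wb'))"
```

```text
t 14.55 pos [ 447.5 -296.4   30.5] jawdir 12.0 tilt [ 0.003  0.    -1.   ] grip 0.612 f [ 0.5 -0.5  0.6]
shift [ -2.5  -1.6 -19. ] dist 19.0 rotvec [-0.0005  0.003   0.0001]
```

View pics/w8.png

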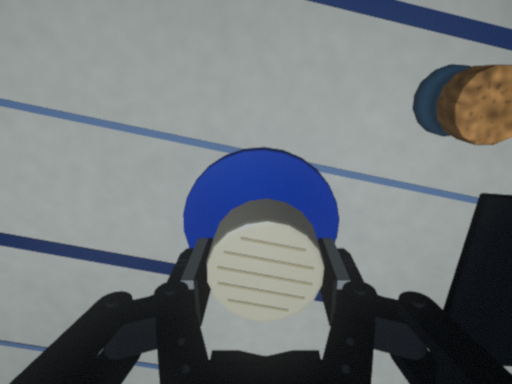

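```bash
python3 - <<'E'
from wm import *
I=cv2.imread("pics/w8.png");P=pickle.load(open("w8.pkl","rb"))
m=cv2.inRange(cv2.cvtColor(I,cv2.COLOR_BGR2HSV),np.array((106,150,80)),np.array((125,255,255)))
m=cv2.morphologyEx(m,cv2.MORPH_OPEN,np.ones((21,21)))
cs,_=cv2.findContours(m,cv2.RETR_EXTERNAL,cv2.CHAIN_APPROX_NONE);c=max(cs,key=cv2.contourArea)[:,0]
c=c[(c[:,1]<195)]
# keep outer arc only
c=c[[ (p[1]<160) or p[0]<205 or p[0]>318 for p in c]]
W=proj_inv(P,c,.008)[:,:2]*1000
A=np.c_[2*W,np.ones(len(W))];s=np.linalg.lstsq(A,(W**2).sum(1),rcond=None)[0];print(s[:2],np.sqrt(s[2]+s[0]**2+s[1]**2))
t=np.linspace(0,6.28,40);o=I.copy()
g=np.array([208,323,208,319]);
print("white top ctr", proj_inv(P,[[265.5,(222+319)/2]],.055)*1000)
E
```

```text
[ 443.83171372 -293.12949906] 44.29277728820243
white top ctr [[ 446.40499108 -292.63278675   55.        ]]
```

Request:
arm_command(
  motion=[
    [[-2,-1,-4,0,0.001,0,0.3],[-2,-1,-9,0,0.001,0,0.3],[-2,-1,-13,0,0.001,0,0.3],[-2,-1,-15,0,0.001,0,0.3],[-2,-1,-16,0,0.001,0,0.3],[-2,-1,-16.5,0,0.001,0,0.3],[-2,-1,-17,0,0.001,0,0.3],[-2,-1,-17,0,0.001,0,0.3],[-2,-1,-17,0,0.001,0,0.3],[-2,-1,-17,0,0.001,0,0.3]],
  ],
)

```text
time_s: 15.6
position: [0.445, -0.2972, 0.0131]
orientation: [1.986, 1.569, 0.625]
ft_force: [-0.7, 0.0, -0.9]
grip_width: 0.61
```

```bash
python3 go.py 445 -297.5 11.5 12
```

```text
t 15.6 pos [ 445.  -297.2   13.1] jawdir 12.0 tilt [ 0.001  0.001 -1.   ] grip 0.61 f [-0.7  0.  -0.9]
shift [-0.  -0.3 -1.6] dist 2.0 rotvec [-0.0009  0.0012  0.0003]
```

Request:
arm_command(
  motion=[
    [[0,0,-0.3,0,0,0,0.3],[0,0,-0.6,0,0,0,0.3],[0,0,-0.9,0,0,0,0.3],[0,0,-1.1,0,0,0,0.3],[0,0,-1.3,0,0,0,0.3],[0,0,-1.5,0,0,0,0.3],[0,0,-1.7,0,0,0,0.3],[0,0,-1.9,0,0,0,0.3],[0,0,-1.9,0,0,0,0.3],[0,0,-1.9,0,0,0,0.3]],
  ],
)

```text
time_s: 16.6
position: [0.4449, -0.2971, 0.0115]
orientation: [2.188, 1.569, 0.827]
ft_force: [-1.6, 1.9, 5.9]
grip_width: 0.615
```

Request:
arm_command(
  motion=[
    [[0,0,0.4,0,0,0,0.3],[0,0,0.4,0,0,0,0.65],[0,0,0.4,0,0,0,0.8],[0,0,0.4,0,0,0,0.95],[0,0,0.4,0,0,0,1],[0,0,10,0,0,0,1],[0,0,40,0,0,0,1],[0,0,80,0,0,0,1],[0,0,120,0,0,0,1],[0,0,150,0,0,0,1]],
  ],
)

```text
time_s: 17.6
position: [0.4454, -0.2981, 0.1644]
orientation: [1.122, 1.567, -0.24]
ft_force: [0.9, -1.2, 0.6]
grip_width: 1.0
```

```bash
python3 go.py 602 -98.5 120 12.3;  python3 -c "
from bench import manip;import cv2,pickle
I=manip.capture('wrist');cv2.imwrite('pics/w9.png',I);P=manip.camera_params('wrist')
from wm import *
meas(I,P,'blue',(266,180),8,80);meas(I,P,'white',(266,180),36,60)
T=manip.capture('top');cv2.imwrite('pics/t9.png',cv2.resize(T[110:280,230:420],None,fx=4,fy=4,interpolation=cv2.INTER_CUBIC))"
```

```text
t 17.6 pos [ 445.4 -298.1  164.4] jawdir 11.9 tilt [ 0.004 -0.001 -1.   ] grip 1.0 f [ 0.9 -1.2  0.6]
shift [156.6 199.6 -44.4] dist 258.0 rotvec [0.001  0.004  0.0063]
blue ctr 440.4 -263.6 size 20.2 18.9 ang 11.8 cent 440.4 -263.6 eqd 22.0
white ctr 448.1 -298.9 size 52.0 51.9 ang -79.8 cent 448.1 -299.1 eqd 51.7
```

View pics/w9.png

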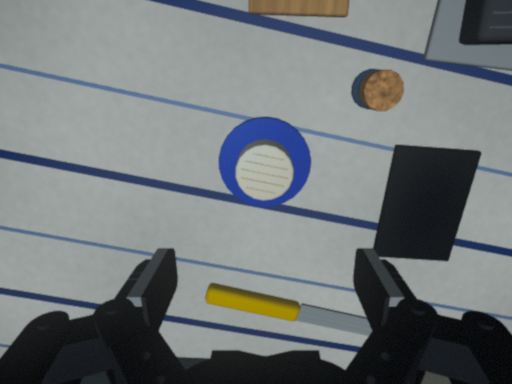

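View pics/t9.png

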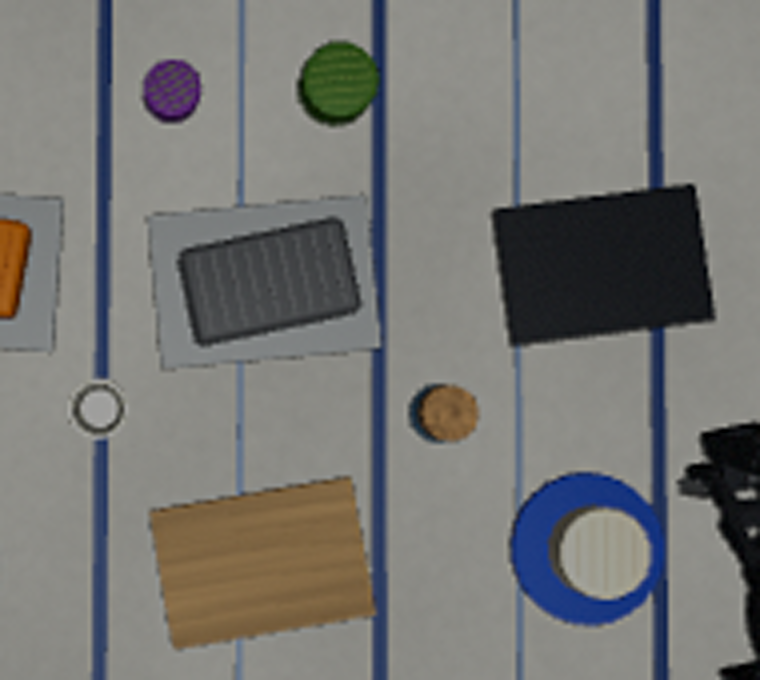

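```bash
python3 - <<'E'
from wm import *
from bench import manip
P=manip.camera_params('wrist');print(proj_inv(P,[[265,162.5]],.008)*1000)
P=manip.camera_params('top');f=lambda x,y:[[(x+.5)/4-.5+230,(y+.5)/4-.5+110]]
print(proj_inv(P,f(588,548),.008)*1000,proj_inv(P,f(605,553),.036)*1000)
c=[(180,250),(338,219),(358,308),(202,343)];print([ (proj_inv(P,f(*p),.04)*1000).round(0) for p in c], proj_inv(P,f(269,280.5),.04)*1000)
E
```

```text
[[ 447.64132096 -295.53806733    8.        ]]
[[ 443.9406377  -296.21605996    8.        ]] [[ 443.61668771 -297.06065432   36.        ]]
[array([[619., -48.,  40.]]), array([[ 638., -141.,   40.]]), array([[ 586., -152.,   40.]]), array([[564., -61.,  40.]])] [[ 601.39360345 -100.18383679   40.        ]]
```

Request:
arm_command(
  motion=[
    [[20,25,0,0,0,0,1],[48,61,0,0,0,0,1],[77,98,0,0,0,0,1],[105,134,0,0,0,0,1],[132,168,0,0,0,0,1],[149,190,0,0,0,0,1],[156,199,0,0,0.003,0.005,1],[156,199,-25,0,0.003,0.005,1],[156,199,-60,0,0.003,0.005,1],[156,199,-85,0,0.003,0.005,1]],
  ],
)

```text
time_s: 18.7
position: [0.599, -0.0997, 0.0742]
orientation: [-1.803, 1.566, 3.122]
ft_force: [-0.4, -0.0, 0.5]
grip_width: 1.0
```

```bash
python3 go.py 602.4 -98.7 7 12.3;  python3 -c "
from bench import manip;import cv2,pickle
P=manip.camera_params('wrist');I=manip.capture('wrist');cv2.imwrite('pics/w10.png',I)
pickle.dump(P,open('w10.pkl','wb'))"
```

```text
t 18.7 pos [599.  -99.7  74.2] jawdir 12.2 tilt [-0.005  0.    -1.   ] grip 1.0 f [-0.4 -0.   0.5]
shift [  3.4   1.  -67.2] dist 67.0 rotvec [-0.0001 -0.0049  0.0026]
```

View pics/w10.png

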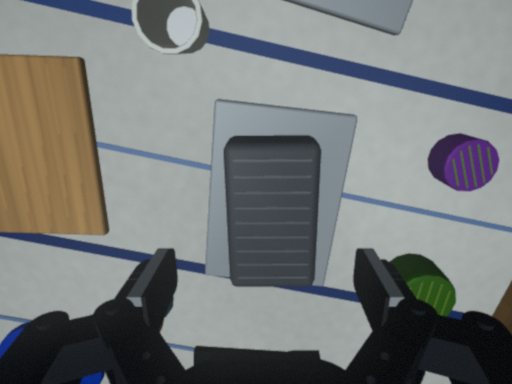

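```bash
python3 - <<'E'
from wm import *
P=pickle.load(open("w10.pkl","rb"))
W=proj_inv(P,[[225,147],[321,147],[315,284],[231,284]],.04)[:,:2]*1000
print(W.round(1),W.mean(0)); d=W[2]-W[1];e=W[3]-W[0]
print(np.degrees(np.arctan2(d[1],d[0])),np.degrees(np.arctan2(e[1],e[0])),np.hypot(*d),np.hypot(*(W[1]-W[0])))
E
```

```text
[[ 565.9  -58.5]
 [ 619.8  -46.9]
 [ 640.8 -137.8]
 [ 585.6 -149.9]] [603.01026353 -98.27638756]
-77.02437754492293 -77.79808870131521 93.29302196316704 55.1883974297861
```

Request:
arm_command(
  motion=[
    [[3,1,-15,0,-0.003,0.005,1],[3,1,-35,0,-0.003,0.005,1],[3,1,-50,0,-0.003,0.005,1],[3,1,-60,0,-0.003,0.005,1],[3,1,-65,0,-0.003,0.005,1],[3,1,-67,0,-0.003,0.005,1],[3,1,-67,0,-0.003,0.005,1],[3,1,-67,0,-0.003,0.005,1],[3,1,-67,0,-0.003,0.005,1],[3,1,-67,0,-0.003,0.005,1]],
  ],
)

```text
time_s: 19.75
position: [0.6043, -0.0972, 0.0096]
orientation: [1.785, 1.569, 0.433]
ft_force: [-0.1, 0.5, 0.8]
grip_width: 1.003
```

```bash
python3 go.py 602.4 -98.7 7 12.3;  python3 -c "
from bench import manip;import cv2,pickle
P=manip.camera_params('wrist');I=manip.capture('wrist');cv2.imwrite('pics/w11.png',I)
pickle.dump(P,open('w11.pkl','wb'))"
```

```text
t 19.75 pos [604.3 -97.2   9.6] jawdir 12.6 tilt [ 0.002  0.001 -1.   ] grip 1.003 f [-0.1  0.5  0.8]
shift [-1.9 -1.5 -2.6] dist 4.0 rotvec [-0.0009  0.002  -0.0045]
```

View pics/w11.png

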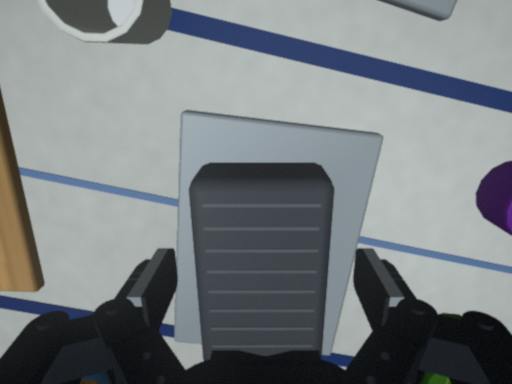

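Request:
arm_command(
  motion=[
    [[-1,-1,-1,0,0,0,1],[-1,-1,-1,0,0,0,0.9],[-1,-1,-1,0,0,0,0.8],[-1,-1,-1,0,0,0,0.7],[-1,-1,-1,0,0,0,0.6],[-1,-1,-1,0,0,0,0.4],[-1,-1,-1,0,0,0,0.3],[-1,-1,-1,0,0,0,0.3],[-1,-1,-1,0,0,0,0.3],[-1,-1,-1,0,0,0,0.3]],
  ],
)

```text
time_s: 20.8
position: [0.6033, -0.0982, 0.0084]
orientation: [1.779, 1.569, 0.427]
ft_force: [1.2, 0.8, 3.2]
grip_width: 0.668
```

```bash
python3 go.py 434.2 -98.1 7 10.3
```

```text
t 20.8 pos [603.3 -98.2   8.4] jawdir 12.6 tilt [ 0.002  0.001 -1.   ] grip 0.668 f [1.2 0.8 3.2]
shift [-1.691e+02  1.000e-01 -1.400e+00] dist 169.0 rotvec [-0.0008  0.0018 -0.0394]
```

Request:
arm_command(
  motion=[
    [[0,0,3,0,0,0,0.3],[0,0,12,0,0,0,0.3],[0,0,35,0,0,0,0.3],[0,0,65,0,0,0,0.3],[-8,0,80,0,0,-0.005,0.3],[-32,0,85,0,0,-0.015,0.3],[-67,0,85,0,0,-0.025,0.3],[-102,0,85,0,0,-0.035,0.3],[-135,0,85,0,0,-0.039,0.3],[-155,0,85,0,0,-0.039,0.3]],
  ],
)

```text
time_s: 21.8
position: [0.444, -0.098, 0.0926]
orientation: [-2.578, 1.567, 2.314]
ft_force: [-0.4, -0.1, -2.3]
grip_width: 0.665
```

```bash
python3 go.py 434.2 -98.1 8.4 10.3
```

```text
t 21.8 pos [444.  -98.   92.6] jawdir 10.2 tilt [-0.003  0.003 -1.   ] grip 0.665 f [-0.4 -0.1 -2.3]
shift [ -9.8  -0.1 -84.2] dist 85.0 rotvec [-0.0027 -0.0025  0.0011]
```

Request:
arm_command(
  motion=[
    [[-6,0,0,0,0,0,0.3],[-9,0,-10,-0.002,-0.001,0.001,0.3],[-9.5,0,-30,-0.002,-0.001,0.001,0.3],[-9.5,0,-50,-0.002,-0.001,0.001,0.3],[-9.5,0,-62,-0.002,-0.001,0.001,0.3],[-9.5,0,-67,-0.002,-0.001,0.001,0.3],[-9.5,0,-68,-0.002,-0.001,0.001,0.3],[-9.5,0,-68,-0.002,-0.001,0.001,0.3],[-9.5,0,-68,-0.002,-0.001,0.001,0.3],[-9.5,0,-68,-0.002,-0.001,0.001,0.3]],
  ],
)

```text
time_s: 22.8
position: [0.4391, -0.0982, 0.0257]
orientation: [1.103, 1.567, -0.286]
ft_force: [-0.6, -0.2, -1.8]
grip_width: 0.671
```

```bash
python3 go.py 434.2 -98.1 8.4 10.3;  python3 -c "
from bench import manip;import cv2,pickle
P=manip.camera_params('wrist');I=manip.capture('wrist');cv2.imwrite('pics/w12.png',I)
T=manip.capture('top');cv2.imwrite('pics/t12.png',cv2.resize(T[110:280,230:420],None,fx=4,fy=4,interpolation=cv2.INTER_CUBIC))"
```

```text
t 22.8 pos [439.1 -98.2  25.7] jawdir 10.4 tilt [ 0.004 -0.001 -1.   ] grip 0.671 f [-0.6 -0.2 -1.8]
shift [ -4.9   0.1 -17.3] dist 18.0 rotvec [ 0.0011  0.0037 -0.0014]
```

View pics/w12.png

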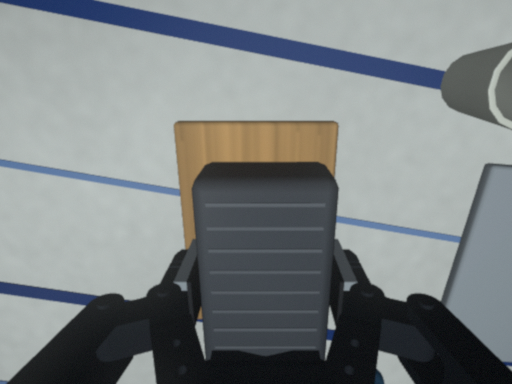

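Request:
arm_command(
  motion=[
    [[-4,0,0,0,0.002,-0.001,0.3],[-4,0,-4,0,0.002,-0.001,0.3],[-4,0,-8,0,0.002,-0.001,0.3],[-4,0,-11,0,0.002,-0.001,0.3],[-4,0,-13,0,0.002,-0.001,0.3],[-4,0,-14,0,0.002,-0.001,0.3],[-4,0,-14.5,0,0.002,-0.001,0.3],[-4,0,-15,0,0.002,-0.001,0.3],[-4,0,-15,0,0.002,-0.001,0.3],[-4,0,-15,0,0.002,-0.001,0.3]],
  ],
)

```text
time_s: 23.9
position: [0.4345, -0.0982, 0.0102]
orientation: [0.068, 1.57, -1.323]
ft_force: [0.2, 0.8, -1.7]
grip_width: 0.669
```

```bash
python3 go.py 434.4 -98.1 8.4 10.3
```

```text
t 23.9 pos [434.5 -98.2  10.2] jawdir 10.3 tilt [ 0.    -0.001 -1.   ] grip 0.669 f [ 0.2  0.8 -1.7]
shift [-0.1  0.1 -1.8] dist 2.0 rotvec [ 0.0011  0.0003 -0.0003]
```

Request:
arm_command(
  motion=[
    [[0,0,-0.3,0,0,0,0.3],[0,0,-0.6,0,0,0,0.3],[0,0,-0.9,0,0,0,0.3],[0,0,-1.1,0,0,0,0.3],[0,0,-1.3,0,0,0,0.3],[0,0,-1.5,0,0,0,0.3],[0,0,-1.7,0,0,0,0.3],[0,0,-1.9,0,0,0,0.3],[0,0,-1.9,0,0,0,0.3],[0,0,-1.9,0,0,0,0.3]],
  ],
)

```text
time_s: 24.9
position: [0.4344, -0.0982, 0.0083]
orientation: [-0.052, 1.57, -1.443]
ft_force: [-0.6, -0.6, 1.3]
grip_width: 0.672
```

Request:
arm_command(
  motion=[
    [[0,0,-0.2,0,0,0,0.3],[0,0,-0.4,0,0,0,0.3],[0,0,-0.4,0,0,0,0.69],[0,0,-0.2,0,0,0,0.75],[0,0,0,0,0,0,0.9],[0,0,0,0,0,0,1],[0,0,8,0,0,0,1],[0,0,35,0,0,0,1],[0,0,75,0,0,0,1],[0,0,115,0,0,0,1]],
  ],
)

```text
time_s: 25.9
position: [0.4337, -0.0984, 0.1246]
orientation: [-0.851, 1.569, -2.243]
ft_force: [1.3, 0.1, -0.5]
grip_width: 1.001
```

Request:
arm_command(
  motion=[
    [[20,20,25,0,0,0,1],[45,45,25,0,0,0,1],[72,75,25,0,0,-0.05,1],[95,105,25,0,0,-0.1,1],[120,135,25,0,0,-0.2,1],[145,160,25,0,0,-0.3,1],[165,178,25,0,0,-0.35,1],[178,188,25,0,0,-0.35,1],[182,193,25,0,0,-0.35,1],[182,193,25,0,0,-0.35,1]],
  ],
)

```text
time_s: 26.9
position: [0.6164, 0.0954, 0.1482]
orientation: [-0.253, 1.569, -1.992]
ft_force: [-0.7, 0.5, 0.6]
grip_width: 1.002
```

```bash
python3 go.py 618 97.5 40 -9.9;  python3 -c "
from bench import manip;import cv2,pickle
P=manip.camera_params('wrist');I=manip.capture('wrist');cv2.imwrite('pics/w13.png',I)
pickle.dump(P,open('w13.pkl','wb'))
T=manip.capture('top');cv2.imwrite('pics/t13r.png',T);cv2.imwrite('pics/t13.png',cv2.resize(T[110:280,230:420],None,fx=4,fy=4,interpolation=cv2.INTER_CUBIC))"
```

```text
t 26.9 pos [616.4  95.4 148.2] jawdir -9.7 tilt [-0.001 -0.001 -1.   ] grip 1.002 f [-0.7  0.5  0.6]
shift [   1.6    2.1 -108.2] dist 108.0 rotvec [ 0.0014 -0.0006 -0.0041]
```

View pics/w13.png

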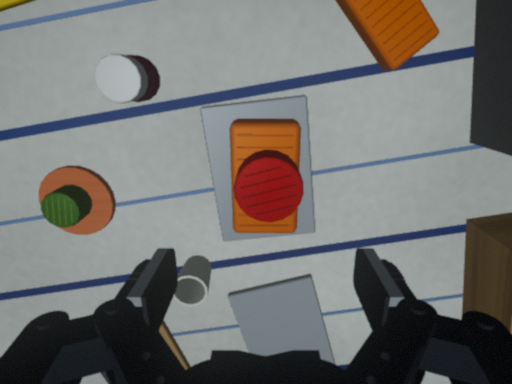

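View pics/t13.png

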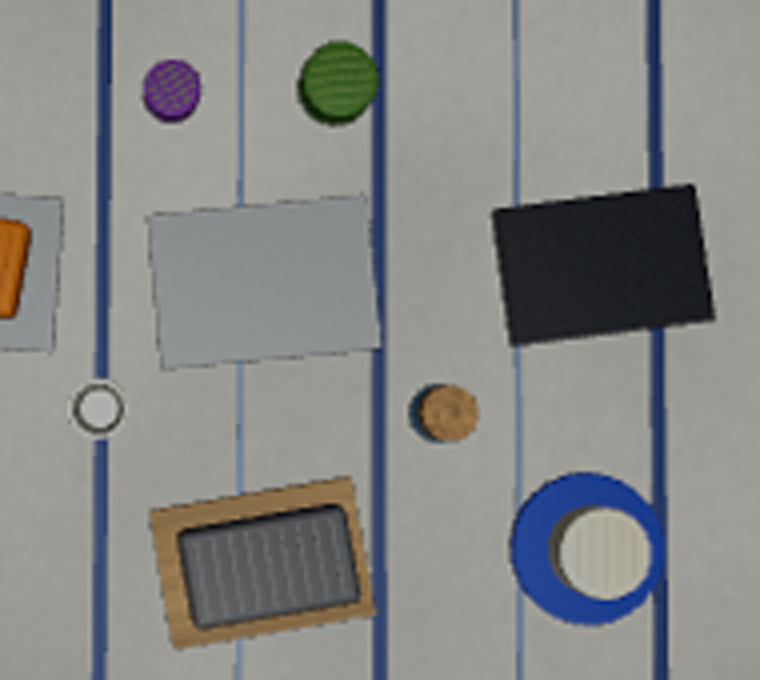

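```bash
python3 - <<'E'
from wm import *
I=cv2.imread("pics/w13.png");P=pickle.load(open("w13.pkl","rb"))
meas(I,P,'red',(268,187),68,50)
W=proj_inv(P,[[231,127],[299,127],[296,233],[235,233]],.04)[:,:2]*1000
print(W.round(1),W.mean(0))
for i,j in ((1,2),(0,3)):
  d=W[j]-W[i];print(np.degrees(np.arctan2(d[1],d[0])))
from bench import manip
Q=manip.camera_params('top');T=cv2.imread('pics/t13r.png')
meas(T,Q,'red',(213,172),68,25)
E
```

```text
red ctr 618.8 100.0 size 53.9 52.6 ang 52.5 cent 617.8 100.8 eqd 51.1
[[597.  146.9]
 [650.4 137.8]
 [635.2  44.6]
 [581.3  53.8]] [615.97179715  95.76539325]
-99.29117319807678
-99.56832498388043
red ctr 609.9 84.1 size 46.9 26.8 ang -36.0 cent 610.4 86.0 eqd 32.4
```

Request:
arm_command(
  motion=[
    [[1,2,-30,0,0,0,1],[2,3,-65,0,0,0,1],[2,3,-90,0,0,0,1],[2,3,-102,0,0,0,1],[2,3,-107,0,0,0,1],[2,3,-107,0,0,0,0.8],[2,3,-107,0,0,0,0.6],[2,3,-107,0,0,0,0.4],[2,3,-107,0,0,0,0.3],[2,3,-107,0,0,0,0.3]],
  ],
)

```text
time_s: 28.0
position: [0.6202, 0.0977, 0.0434]
orientation: [1.589, 1.567, -0.152]
ft_force: [-0.7, -0.3, 6.6]
grip_width: 0.609
```

```bash
python3 go.py 426.2 309 140 -9.9;  python3 -c "
from bench import manip;import cv2,pickle
P=manip.camera_params('wrist');I=manip.capture('wrist');cv2.imwrite('pics/w14.png',I)"
```

```text
t 28.0 pos [620.2  97.7  43.4] jawdir -9.7 tilt [ 0.004 -0.001 -1.   ] grip 0.609 f [-0.7 -0.3  6.6]
shift [-194.   211.3   96.6] dist 303.0 rotvec [ 0.0006  0.0037 -0.0029]
```

View pics/w14.png

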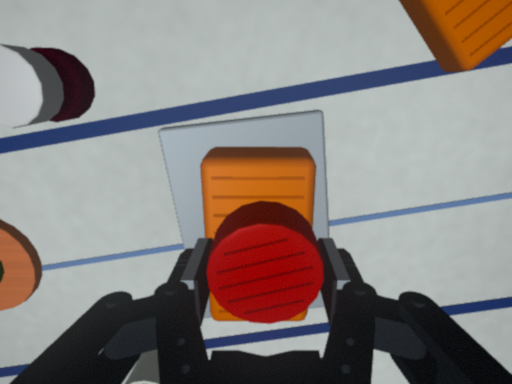

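Request:
arm_command(
  motion=[
    [[0,0,3,0,0,0,0.3],[0,0,12,0,0,0,0.3],[0,0,35,0,0,0,0.3],[0,0,70,0,0,0,0.3],[-10,10,95,0,0,0,0.3],[-32,34,100,0,0,0,0.3],[-63,68,100,0,0,0,0.3],[-95,103,100,0,0,0,0.3],[-127,138,100,0,0,0,0.3],[-155,168,100,0,0,0,0.3]],
  ],
)

```text
time_s: 29.05
position: [0.461, 0.268, 0.1414]
orientation: [-1.402, 1.569, -3.141]
ft_force: [0.6, 0.7, -0.1]
grip_width: 0.616
```

```bash
python3 go.py 426.2 308.2 31 -9.9
```

```text
t 29.05 pos [461.  268.  141.4] jawdir -9.6 tilt [-0.001 -0.    -1.   ] grip 0.616 f [ 0.6  0.7 -0.1]
shift [ -34.8   40.2 -110.4] dist 123.0 rotvec [-0.     -0.0014 -0.0045]
```

Request:
arm_command(
  motion=[
    [[-20,23,0,0,0,0,0.3],[-31,36,-5,0,0,0,0.3],[-34.5,40,-25,0,0,0,0.3],[-34.5,40,-50,0,0,0,0.3],[-34.5,40,-75,0,0,0,0.3],[-34.5,40,-95,0,0,0,0.3],[-34.5,40,-105,0,0,0,0.3],[-34.5,40,-110,0,0,0,0.3],[-34.5,40,-110,0,0,0,0.3],[-34.5,40,-110,0,0,0,0.3]],
  ],
)

```text
time_s: 30.05
position: [0.4298, 0.3063, 0.0322]
orientation: [1.909, 1.57, 0.168]
ft_force: [-0.0, 0.3, -0.4]
grip_width: 0.612
```

```bash
python3 go.py 426.2 308.2 11.4 -9.7;  python3 -c "
from bench import manip;import cv2,pickle
P=manip.camera_params('wrist');I=manip.capture('wrist');cv2.imwrite('pics/w15.png',I);pickle.dump(P,open('w15.pkl','wb'))"
```

```text
t 30.05 pos [429.8 306.3  32.2] jawdir -9.7 tilt [ 0.001  0.    -1.   ] grip 0.612 f [-0.   0.3 -0.4]
shift [ -3.6   1.9 -20.8] dist 21.0 rotvec [-0.0002  0.0012  0.0007]
```

View pics/w15.png

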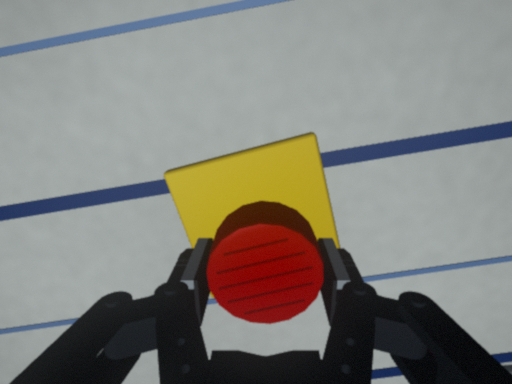

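```bash
python3 - <<'E'
from wm import *
P=pickle.load(open("w15.pkl","rb"))
W=proj_inv(P,[[166,172],[316,134]],.008)[:,:2]*1000
d=W[1]-W[0];L=np.hypot(*d);n=np.array([d[1],-d[0]])/L
c=W.mean(0);print(W,L,c+44*n,c-44*n)
print("red",proj_inv(P,[[265.5,(223+323)/2]],.0568)*1000)
E
```

```text
[[380.77680218 350.27962764]
 [465.58857687 357.13046177]] 85.08801944985488 [426.72533517 309.84789407] [419.64004388 397.56219534]
red [[429.81583336 309.15226806  56.8       ]]
```

Request:
arm_command(
  motion=[
    [[-3,1,-4,0,0.001,0,0.3],[-3,1,-9,0,0.001,0,0.3],[-3,1,-13,0,0.001,0,0.3],[-3,1,-16,0,0.001,0,0.3],[-3,1,-17,0,0.001,0,0.3],[-3,1,-18,0,0.001,0,0.3],[-3,1,-18.5,0,0.001,0,0.3],[-3,1,-19,0,0.001,0,0.3],[-3,1,-19,0,0.001,0,0.3],[-3,1,-19,0,0.001,0,0.3]],
  ],
)

```text
time_s: 31.1
position: [0.426, 0.3069, 0.0123]
orientation: [-0.773, 1.569, -2.514]
ft_force: [1.2, -0.6, -0.5]
grip_width: 0.616
```

```bash
python3 go.py 426.5 308 11.4 -9.7
```

```text
t 31.1 pos [426.  306.9  12.3] jawdir -9.7 tilt [-0.001 -0.001 -1.   ] grip 0.616 f [ 1.2 -0.6 -0.5]
shift [ 0.5  1.1 -0.9] dist 1.0 rotvec [ 0.0009 -0.0012  0.0007]
```

Request:
arm_command(
  motion=[
    [[0,0.5,-0.2,0,0,0,0.3],[0,0.5,-0.4,0,0,0,0.3],[0,0.5,-0.6,0,0,0,0.3],[0,0.5,-0.8,0,0,0,0.3],[0,0.5,-1,0,0,0,0.3],[0,0.5,-1.2,0,0,0,0.3],[0,0.5,-1.3,0,0,0,0.3],[0,0.5,-1.3,0,0,0,0.3],[0,0.5,-1.3,0,0,0,0.3],[0,0.5,-1.3,0,0,0,0.3]],
  ],
)

```text
time_s: 32.1
position: [0.4259, 0.3074, 0.0114]
orientation: [-1.027, 1.569, -2.767]
ft_force: [-2.4, 0.0, 4.8]
grip_width: 0.61
```

Contact felt; release and rise, then go over the orange brick.

Request:
arm_command(
  motion=[
    [[0,0,0.3,0,0,0,0.3],[0,0,0.3,0,0,0,0.65],[0,0,0.3,0,0,0,0.8],[0,0,0.3,0,0,0,0.95],[0,0,0.3,0,0,0,1],[0,0,10,0,0,0,1],[0,0,40,0,0,0,1],[0,0,80,0,0,0,1],[0,0,120,0,0,0,1],[0,0,130,0,0,0,1]],
  ],
)

```text
time_s: 33.1
position: [0.4292, 0.3087, 0.1462]
orientation: [2.423, 1.563, 0.682]
ft_force: [0.7, -0.4, 0.2]
grip_width: 1.001
```

Request:
arm_command(
  motion=[
    [[20,-22,0,0,0,0,1],[48,-53,0,0,0,0,1],[77,-86,0,0,0,0,1],[106,-119,0,0,0,0,1],[135,-151,0,0,0,0,1],[160,-180,0,0,0,0,1],[178,-200,0,0,0,0,1],[186,-210,0,0,0,0,1],[189,-212,-20,0,0,0,1],[189,-212,-50,0,0,0,1]],
  ],
)

```text
time_s: 34.1
position: [0.6168, 0.0954, 0.0923]
orientation: [1.777, 1.568, 0.036]
ft_force: [-0.6, 0.2, -1.4]
grip_width: 1.0
```

```bash
python3 go.py 615 95.3 8 -9.7;  python3 -c "
from bench import manip;import cv2,pickle
P=manip.camera_params('wrist');I=manip.capture('wrist');cv2.imwrite('pics/w16.png',I);pickle.dump(P,open('w16.pkl','wb'))
T=manip.capture('top');cv2.imwrite('pics/t16r.png',T);cv2.imwrite('pics/t16.png',cv2.resize(T[110:280,100:270],None,fx=4,fy=4,interpolation=cv2.INTER_CUBIC))"
```

```text
t 34.1 pos [616.8  95.4  92.3] jawdir -9.8 tilt [ 0.003  0.    -1.   ] grip 1.0 f [-0.6  0.2 -1.4]
shift [ -1.8  -0.1 -84.3] dist 84.0 rotvec [-0.0001  0.0033  0.001 ]
```

View pics/w16.png

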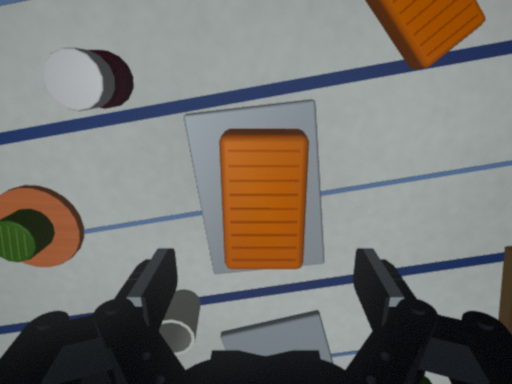

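View pics/t16.png

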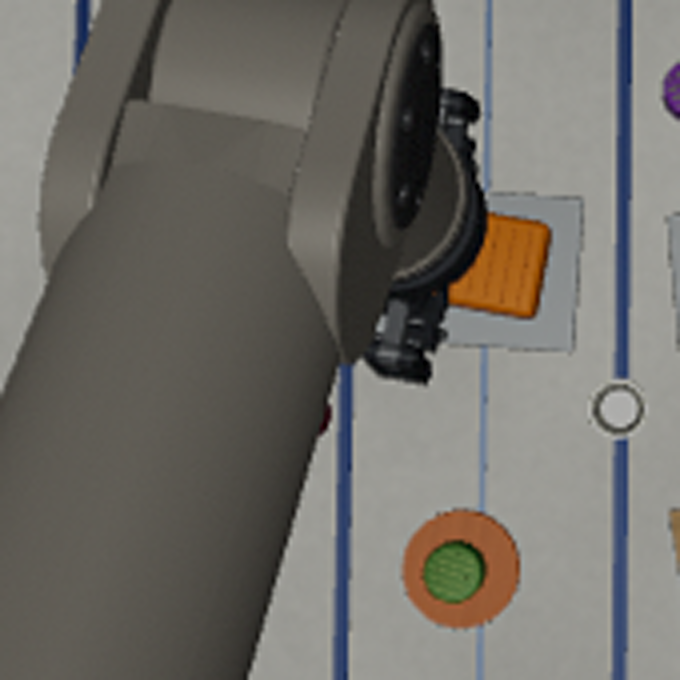

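Request:
arm_command(
  motion=[
    [[-1,0,-20,0,0.001,0,1],[-1,0,-45,0,0.001,0,1],[-1,0,-65,0,0.001,0,1],[-1,0,-77,0,0.001,0,1],[-1,0,-82,0,0.001,0,1],[-1,0,-84,0,0.001,0,1],[-1,0,-84,0,0.001,0,1],[-1,0,-84,0,0.001,0,0.95],[-1,0,-84,0,0.001,0,0.9],[-1,0,-84,0,0.001,0,0.85]],
  ],
)

```text
time_s: 35.2
position: [0.6143, 0.0954, 0.0075]
orientation: [-0.904, 1.569, -2.645]
ft_force: [0.3, -0.1, 0.2]
grip_width: 0.85
```

Request:
arm_command(
  motion=[
    [[0,0,0,0,0,0,0.8],[0,0,0,0,0,0,0.75],[0,0,0,0,0,0,0.7],[0,0,0,0,0,0,0.65],[0,0,0,0,0,0,0.5],[0,0,0,0,0,0,0.3],[0,0,0,0,0,0,0.3],[0,0,0,0,0,0,0.3],[0,0,0,0,0,0,0.3],[0,0,0,0,0,0,0.3]],
  ],
)

```text
time_s: 36.2
position: [0.6149, 0.0952, 0.0076]
orientation: [-0.011, 1.57, -1.751]
ft_force: [0.4, -0.2, 5.1]
grip_width: 0.672
```

```bash
python3 go.py 616.5 -304.8 120 7.9;  python3 -c "
from bench import manip;import cv2,pickle
P=manip.camera_params('wrist');I=manip.capture('wrist');cv2.imwrite('pics/w17.png',I)"
```

```text
t 36.2 pos [614.9  95.2   7.6] jawdir -9.7 tilt [-0.    -0.001 -1.   ] grip 0.672 f [ 0.4 -0.2  5.1]
shift [   1.6 -400.   112.4] dist 416.0 rotvec [ 0.0011 -0.      0.3079]
```

View pics/w17.png

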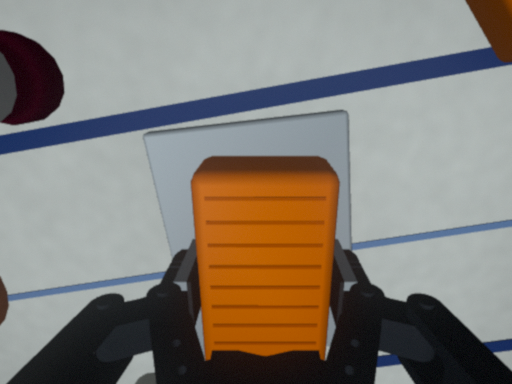

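Request:
arm_command(
  motion=[
    [[0,0,3,0,0,0,0.3],[0,0,12,0,0,0,0.3],[0,0,35,0,0,0,0.3],[0,0,65,0,0,0,0.3],[0,-8,95,0,0,0,0.3],[0,-30,110,0,0,0,0.3],[0,-62,112,0,0,0.03,0.3],[0,-98,112,0,0,0.08,0.3],[0,-135,112,0,0,0.13,0.3],[0,-172,112,0,0,0.18,0.3]],
  ],
)

```text
time_s: 37.25
position: [0.612, -0.0797, 0.1179]
orientation: [-1.233, 1.565, -2.793]
ft_force: [0.7, 0.3, -2.4]
grip_width: 0.673
```

Request:
arm_command(
  motion=[
    [[0,-37,0,0,0,0.04,0.3],[0,-74,0,0,0,0.08,0.3],[0,-111,0,0,0,0.12,0.3],[0,-148,0,0,0,0.128,0.3],[0,-182,0,0,0,0.128,0.3],[1,-207,0,0,0,0.128,0.3],[1,-222,0,0,0,0.128,0.3],[1,-228,-5,0,0,0.128,0.3],[1,-228,-20,0,0,0.128,0.3],[1,-228,-40,0,0,0.128,0.3]],
  ],
)

```text
time_s: 38.25
position: [0.6158, -0.3026, 0.0781]
orientation: [-1.817, 1.57, 3.036]
ft_force: [0.4, 0.8, -2.7]
grip_width: 0.668
```

```bash
python3 go.py 616.5 -304.5 26 7.9
```

```text
t 38.25 pos [ 615.8 -302.6   78.1] jawdir 8.0 tilt [-0.001  0.    -1.   ] grip 0.668 f [ 0.4  0.8 -2.7]
shift [  0.7  -1.9 -52.1] dist 52.0 rotvec [-0.0001 -0.0006 -0.0023]
```

Request:
arm_command(
  motion=[
    [[0.5,-1,-10,0,0,-0.002,0.3],[0.5,-1.5,-24,0,0,-0.002,0.3],[0.5,-1.5,-36,0,0,-0.002,0.3],[0.5,-1.5,-45,0,0,-0.002,0.3],[0.5,-1.5,-50,0,0,-0.002,0.3],[0.5,-1.5,-52,0,0,-0.002,0.3],[0.5,-1.5,-52,0,0,-0.002,0.3],[0.5,-1.5,-52,0,0,-0.002,0.3],[0.5,-1.5,-52,0,0,-0.002,0.3],[0.5,-1.5,-52,0,0,-0.002,0.3]],
  ],
)

```text
time_s: 39.25
position: [0.6157, -0.3064, 0.0275]
orientation: [-0.594, 1.569, -2.029]
ft_force: [0.7, -0.6, -2.3]
grip_width: 0.67
```

```bash
python3 go.py 616.5 -304.5 7.6 7.9;  python3 -c "
from bench import manip;import cv2,pickle
P=manip.camera_params('wrist');I=manip.capture('wrist');cv2.imwrite('pics/w18.png',I);pickle.dump(P,open('w18.pkl','wb'))"
```

```text
t 39.25 pos [ 615.7 -306.4   27.5] jawdir 7.8 tilt [-0.001 -0.002 -1.   ] grip 0.67 f [ 0.7 -0.6 -2.3]
shift [  0.8   1.9 -19.9] dist 20.0 rotvec [ 0.002  -0.001   0.0018]
```

View pics/w18.png

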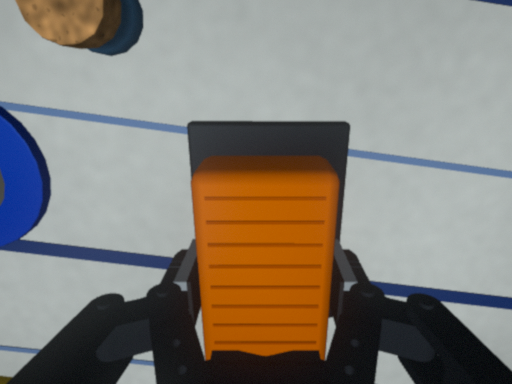

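```bash
python3 - <<'E'
from wm import *
P=pickle.load(open("w18.pkl","rb"))
# slate far edge corners at z=8
W=proj_inv(P,[[189,122],[350,122]],.008)[:,:2]*1000
d=W[1]-W[0];u=d/np.hypot(*d);n=np.array([u[1],-u[0]])
print(np.hypot(*d),"slate ctr",W.mean(0)+62.5*n, n)
z=(27.5-7.6)/1000
# brick: bottom far edge rounded; top face far edge z=40+20
for r in (171,175,180): print(r,proj_inv(P,[[265,r]],.040+z)[:,:2]*1000 + 50*n)
print(proj_inv(P,[[265,157]],.008+z+.026)[:,:2]*1000+50*n)
E
python3 - <<'E'
import cv2
I=cv2.imread('pics/w18.png')[100:220,170:370];J=cv2.imread('pics/w12.png')[100:220,160:360]
import numpy as np
cv2.imwrite('pics/cmp.png',cv2.resize(np.hstack([I,J]),None,fx=2,fy=2,interpolation=cv2.INTER_CUBIC))
E
```

```text
82.58950603354683 slate ctr [ 617.31691274 -305.30415398] [ 0.13518302 -0.99082064]
171 [[ 614.89201495 -304.02675715]]
175 [[ 615.09958644 -305.54981944]]
180 [[ 615.36162866 -307.47256239]]
[[ 614.37159456 -300.26443738]]
```

View pics/cmp.png

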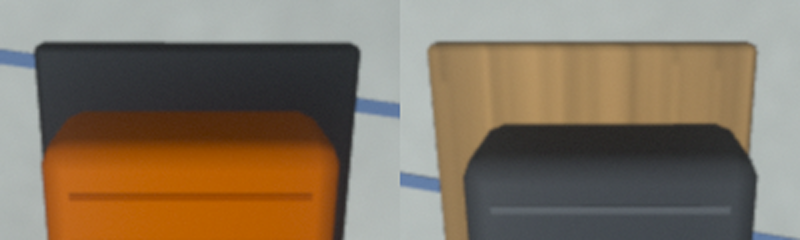

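```bash
python3 - <<'E'
from wm import *
from bench import manip
P=manip.camera_params('top');f=lambda x,y:[(x+.5)/4-.5+230,(y+.5)/4-.5+110]
T=cv2.imread('pics/t13r.png')
D['ash']=((0,0,40),(179,70,115),40,8)
W=proj_inv(P,[f(179,533),f(343,506),f(361,603),f(200,629)],.04)[:,:2]*1000
B=proj_inv(P,[f(151,510),f(353,478),f(376,614),f(176,649)],.008)[:,:2]*1000
for w in (W,B):
  d=w[1]-w[0];e=w[3]-w[0];print(w.mean(0).round(1),np.hypot(*d).round(1),np.hypot(*e).round(1),np.degrees(np.arctan2(d[1],d[0])).round(1))
T=manip.capture('top');cv2.imwrite('pics/t18.png',cv2.resize(T[110:280,230:420],None,fx=4,fy=4,interpolation=cv2.INTER_CUBIC))
E
```

```text
[ 433.4 -101.7] 97.0 56.8 -80.1
[ 433.1 -100.9] 124.1 84.9 -80.5
```

View pics/t18.png

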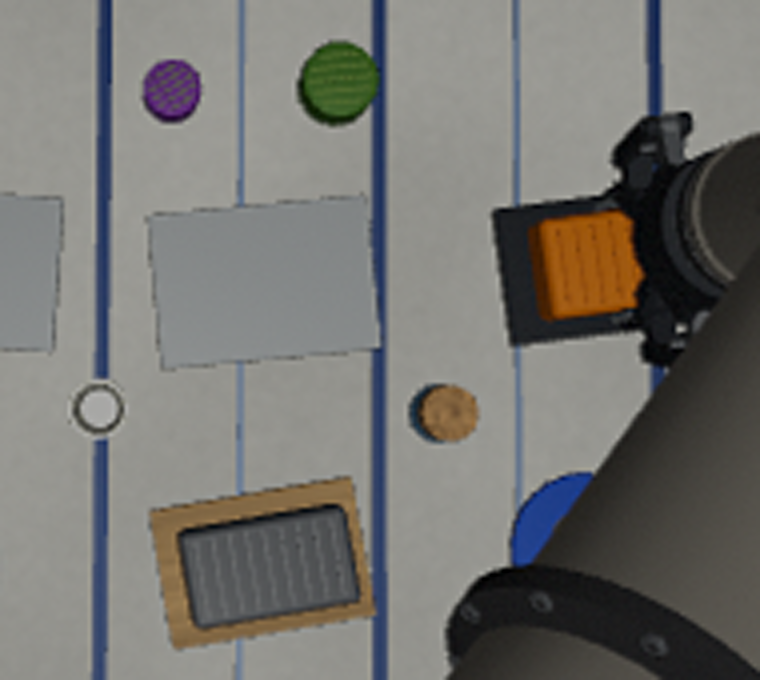

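```bash
python3 - <<'E'
from wm import *
from bench import manip
P=manip.camera_params('top');f=lambda x,y:[(x+.5)/4-.5+230,(y+.5)/4-.5+110]
a=proj_inv(P,[f(494,209),f(512,345)],.008)[:,:2]*1000
b=proj_inv(P,[f(537,220),f(551,318)],.056)[:,:2]*1000
print(a,b,a.mean(0)-b.mean(0),a.mean(0),b.mean(0))
E
```

```text
[[ 649.49858904 -240.66138789]
 [ 566.27455257 -251.17661941]] [[ 636.13263269 -252.99469941]
 [ 579.47975515 -260.65438503]] [ 0.08037689 10.90553857] [ 607.8865708  -245.91900365] [ 607.80619392 -256.82454222]
```

Request:
arm_command(
  motion=[
    [[2,-2,0,0.001,0,0,0.3],[2,-2,-4,0.001,0,0,0.3],[2,-2,-8,0.001,0,0,0.3],[2,-2,-12,0.001,0,0,0.3],[2,-2,-14,0.001,0,0,0.3],[2,-2,-15.5,0.001,0,0,0.3],[2,-2,-16.5,0.001,0,0,0.3],[2,-2,-17,0.001,0,0,0.3],[2,-2,-17,0.001,0,0,0.3],[2,-2,-17,0.001,0,0,0.3]],
  ],
)

```text
time_s: 40.35
position: [0.6175, -0.3082, 0.0101]
orientation: [-1.214, 1.569, -2.649]
ft_force: [0.8, -0.3, -2.4]
grip_width: 0.666
```

```bash
python3 go.py 617.6 -308.4 7.6 7.9
```

```text
t 40.35 pos [ 617.5 -308.2   10.1] jawdir 7.8 tilt [-0.002 -0.001 -1.   ] grip 0.666 f [ 0.8 -0.3 -2.4]
shift [ 0.1 -0.2 -2.5] dist 2.0 rotvec [ 0.0009 -0.0016  0.0018]
```

Request:
arm_command(
  motion=[
    [[0,0,-0.3,0,0,0,0.3],[0,0,-0.6,0,0,0,0.3],[0,0,-0.9,0,0,0,0.3],[0,0,-1.2,0,0,0,0.3],[0,0,-1.5,0,0,0,0.3],[0,0,-1.8,0,0,0,0.3],[0,0,-2.1,0,0,0,0.3],[0,0,-2.4,0,0,0,0.3],[0,0,-2.4,0,0,0,0.3],[0,0,-2.4,0,0,0,0.3]],
  ],
)

```text
time_s: 41.35
position: [0.6174, -0.3081, 0.0077]
orientation: [-1.407, 1.569, -2.842]
ft_force: [-0.7, 0.2, 0.3]
grip_width: 0.669
```

Request:
arm_command(
  motion=[
    [[0,0,-0.2,0,0,0,0.3],[0,0,-0.4,0,0,0,0.3],[0,0,-0.4,0,0,0,0.69],[0,0,-0.2,0,0,0,0.75],[0,0,0,0,0,0,0.9],[0,0,0,0,0,0,1],[0,0,8,0,0,0,1],[0,0,35,0,0,0,1],[0,0,75,0,0,0,1],[0,0,115,0,0,0,1]],
  ],
)

```text
time_s: 42.35
position: [0.6171, -0.308, 0.1238]
orientation: [-1.522, 1.568, -2.956]
ft_force: [0.9, 1.0, 0.3]
grip_width: 0.999
```

Request:
arm_command(
  motion=[
    [[-10,30,30,0,0,0,1],[-25,70,60,0,0,0,1],[-45,115,70,0,0,0,1],[-65,160,70,0,0,0,1],[-85,205,70,0,0,0,1],[-100,245,70,0,0,0,1],[-110,275,70,0,0,0,1],[-112,285,70,0,0,0,1],[-112,285,70,0,0,0,1],[-112,285,70,0,0,0,1]],
  ],
)

```text
time_s: 43.35
position: [0.506, -0.0252, 0.1931]
orientation: [-0.302, 1.569, -1.739]
ft_force: [0.2, -0.4, 1.0]
grip_width: 1.0
```

```bash
python3 -c "
from bench import manip;import cv2,pickle
from wm import *
T=manip.capture('top');cv2.imwrite('pics/t19.png',cv2.resize(T[110:280,100:420],None,fx=2.5,fy=2.5,interpolation=cv2.INTER_CUBIC))
S=manip.capture('scene');cv2.imwrite('pics/s19.png',S)
Q=manip.camera_params('top');meas(T,Q,'orange',(381,176),40,30);meas(T,Q,'white',(379,248),36,14)
st=manip.get_state();print(st['time_s'],st['ft_force'],st['joints'].round(2))"
```

```text
orange ctr 614.5 -304.7 size 105.2 59.0 ang -82.2 cent 614.3 -306.2 eqd 85.7
white ctr 442.2 -297.7 size 50.4 50.4 ang -0.4 cent 442.6 -297.7 eqd 50.4
43.45 [-0.33717379 -0.49587106 -0.41644054] [-0.55  0.29  0.72  1.71 -0.2   1.22  0.34]
```

View pics/t19.png

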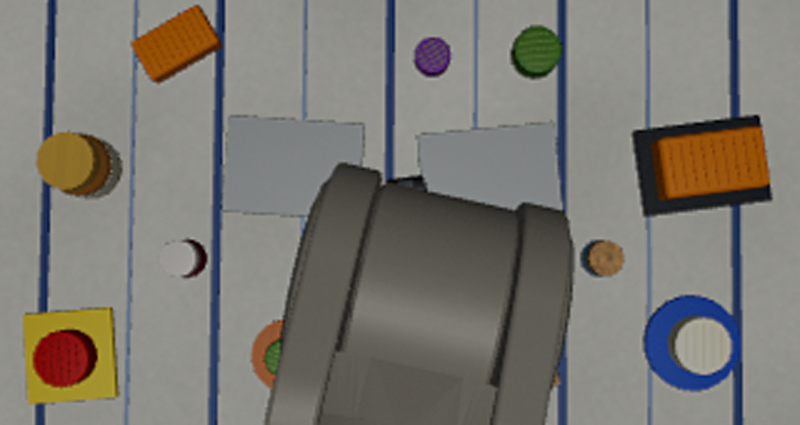

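View pics/s19.png

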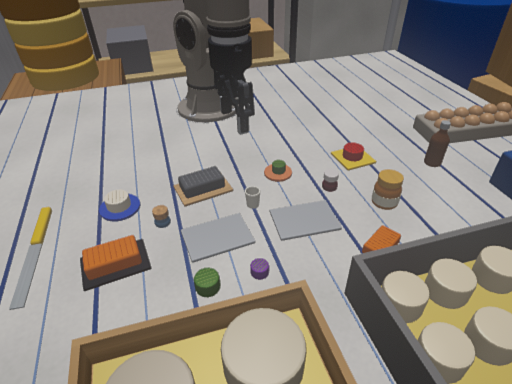

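```bash
python3 - <<'E'
from wm import *
from bench import manip
T=manip.capture('top');P=manip.camera_params('top');cv2.imwrite('pics/t20.png',cv2.resize(T[145:205,340:425],None,fx=8,fy=8,interpolation=cv2.INTER_CUBIC))
meas(T,P,'red',(126,253),36,16)
meas(T,P,'yellow',(128,252),8,30)
E
```

```text
red ctr 425.3 301.1 size 44.3 44.3 ang 85.8 cent 422.8 298.8 eqd 38.6
yellow ctr 424.3 306.8 size 88.5 87.4 ang -84.7 cent 435.7 293.9 eqd 65.7
```

View pics/t20.png

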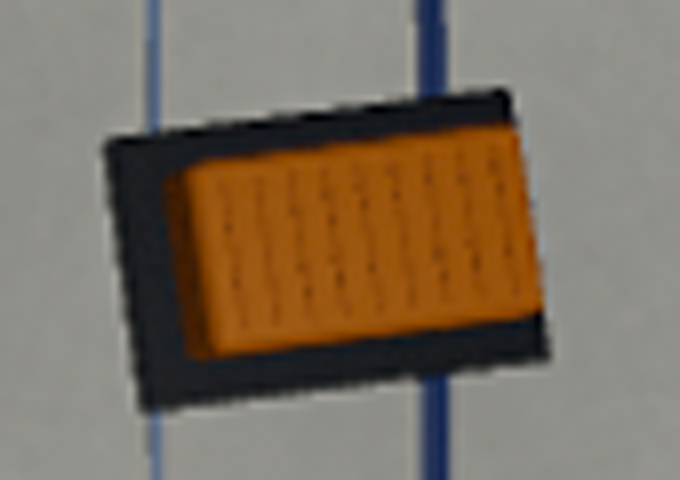

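```bash
python3 - <<'E'
from wm import *
from bench import manip
P=manip.camera_params('top');f=lambda p:[(p[0]+.5)/8-.5+340,(p[1]+.5)/8-.5+145]
def c(L,z):
  W=proj_inv(P,[f(p) for p in L],z)[:,:2]*1000;d=W[1]-W[0];e=W[3]-W[0]
  print(W.mean(0).round(1),np.hypot(*d).round(1),np.hypot(*e).round(1),np.degrees(np.arctan2(d[1],d[0])).round(1))
c([(188,165),(517,126),(543,312),(213,354)],.04)
c([(106,140),(510,90),(550,360),(146,411)],.008)
b=proj_inv(P,[f((165,175)),f((192,360))],.010)[:,:2]*1000;s=proj_inv(P,[f((106,140)),f((146,411))],.008)[:,:2]*1000
print(s.mean(0)-b.mean(0))
# red
T=manip.capture('top')
m=cv2.inRange(cv2.cvtColor(cv2.resize(T,None,fx=4,fy=4,interpolation=cv2.INTER_CUBIC),cv2.COLOR_BGR2HSV),np.array((0,190,80)),np.array((8,255,255)));m[:,:440]=0;m[:,570:]=0;m[:900]=0;m[1120:]=0
cs,_=cv2.findContours(m,0,cv2.CHAIN_APPROX_NONE);k=max(cs,key=cv2.contourArea)[:,0]
W=proj_inv(P,(k+.5)/4-.5,.036)[:,:2]*1000;print("red",cv2.minEnclosingCircle(W.astype(np.float32)))
E
```

```text
[ 615.5 -307.4] 97.2 56.1 -82.8
[ 615.8 -307.1] 124.2 83.7 -82.5
[-2.31250021 15.41352234]
red ((424.8293151855469, 305.3209228515625), 26.24805450439453)
```

```bash
python3 -c "
from bench import manip
print(manip.get_state()['joint_vel'].round(3)); print(manip.hand_in())"
```

```text
[-0.006 -0.001 -0.009  0.005 -0.003 -0.    -0.002]
the job is handed in; nothing more can be done
None
```

I took both stacks apart, put all five cheeses on their own places and handed the job in at about 43.7 s of the 128 s allowed. I lowered each one in fractions of a millimetre until the wrist force showed contact, then opened the gripper. Every reading I took was below 10 N.

Last checks, as offsets between each cheese and the middle of its place:

| Cheese | Place | Offset |
|---|---|---|
| Orange brick | Slate | about 0.5 mm, angle within 0.5° |
| Ash brick | Wooden board | about 1 mm, angle within 0.5° |
| Red round | Yellow tile | about 2 mm |
| Green button | Copper disc | about 2 mm |
| White round | Blue plate | about 1–2 mm (top camera), 3.5 mm (wrist camera) |

- **Camera disagreement:** the top and wrist cameras differ by 2–3 mm, so I steered by averages of the two. The white round's offset shows that spread; it still lies about 15 mm or more inside the plate's edge.
- **Less certain check:** in the final check of the red round, an automatic outline gave a poor fit. Its figure comes from a second fit against the tile centre measured at the start.
- **Hidden at the end:** the arm was above the ash brick and the button in the last top picture. The ash figure comes from an earlier top picture and the button's from a wrist picture. The final scene picture shows both still in place.

The look-alikes, pots and jar were not touched, and the arm was at rest well above everything with the gripper open.

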